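Hang the tool caddy on its board

TASK

The small metal tool caddy is stowed under the wooden riser with only its back plate sticking out. Draw it out by the top of its back plate and stand it upright on the open bench, clear of the riser, and let go; then take it by its wooden grip and hang it on the upright board: pass the keyhole in its back plate over the screw head, slide it fully down so that the screw sits home in the narrow slot, and let go. Leave the doming block, the steel block and the pliers alone.

Things in the scene. Friction and masses are not known exactly. Their poses are not given: they have to be found in the camera images.
- caddy: Loose aluminium tool caddy, 0.35 kg, 90 x 100 x 150 mm (x, y, z). Origin: centre of underside; z up. Back plate at +x: 8 mm thick (x 37 to 45 mm), 100 wide, 150 high, with a keyhole; floor tray with 16 mm lips reaches x = -45. Starts standing under the riser, only its back plate out in front: pinch its top edge there. Hung, the board is too close behind it for that
- keyhole_entry (a point): centre of the wide round hole (30 mm) in the caddy's back plate, mid-thickness, at caddy x +41, y 0, z 100 mm. Above it the hole narrows smoothly to a slot 13 mm wide that ends 130 mm above the caddy's underside. Axes as the caddy's
- keyhole_seat (a point): the point in the slot of the back plate, mid-thickness, where the screw's axis lies when the caddy hangs home: caddy x +41, y 0, z 125.5 mm, that is 25.5 mm above keyhole_entry. Axes as the caddy's
- grip (a point): top centre of the upright wooden grip on the caddy's floor: caddy x -22, y 0, z 90 mm. The grip is 12 mm thick in y, 34 mm long in x (-39 to -5 mm) and free on all sides down to the floor tray. Axes as the caddy's
- hang_board: Fixed upright wooden board, 170 mm wide, 225 high, 16 thick, its foot reaching only backwards. Origin: middle of the lower edge of its front face, which looks along its -x; z up. One steel screw stands out of the face 180 mm up, on the middle line. Hung, the caddy's x axis points along the board's +x
- screw (a point): point on the screw's axis, 7 mm in front of the board's face (board x -7, y 0, z 180 mm), the middle of its bare neck. The neck is 9 mm thick and 14 mm long; then comes the round head, 18 mm across and 6 mm thick, its end 20 mm from the face. Axes as the board's
- riser: Fixed low wooden riser (a bridge): top board 140 mm deep (x), 230 mm wide (y), its underside 102 mm and its top 112 mm above the bench; side walls at y = +-108 mm (inner faces +-101 mm). Origin: centre of its footprint on the bench; open to its -x side (front edge x = -70 mm), where the caddy sticks out; closed by a rail behind
- doming_block: loose 42 mm steel cube with hollows, a bystander; origin under its centre
- steel_block: loose flat steel block 64 x 64 x 20 mm, a bystander; origin under its centre
- round_pliers: loose pliers lying flat, 52 x 142 x 13 mm, a bystander; origin under its centre
- lamp_shade (a point): centre of the lower rim of a fixed white desk lamp's shade, 100 mm across and 100 mm high, hanging 385 mm above the bench; its arm and post stand behind it. An obstacle: keep wrist and forearm short of it

How it is judged:
By the outcome, as a careful person would: the job done as asked, in the order asked, and still so for the second after the job is handed in, with the robot touching nothing.
It also fails if it takes over 64 s, if anything falls off the work surface, if the arm or the gripper's body presses on something with over 40 N, if the wrist force passes 120 N, or if a joint passes its speed limit or range.

ROBOT

A 6-joint arm with a two-finger parallel gripper is mounted at the origin on a cart in front of the work surface, level with it; the furniture and walls round the work are solid. World frame = base frame: x ahead of the robot, y to its left, z up, the work surface at z = 0. Lengths are in mm, angles in rad, forces in N, time in s.
With the tool pointing down it reaches from about 325 to 775 mm from the base axis. Payload 5.5 kg.
Tool frame: the origin (TCP) lies midway between the tips of the shut fingers; the grasp point (between the pads) lies 19 mm behind it (arm.grip_point_offset is the distance from the TCP to the grasp point, in mm); x points along the fingers, y is the direction in which the jaws open and shut, and the axes are right-handed (so a half turn about x gives the same grasp; the last joint's range is limited). The gripper opens to 85 mm and grips with 20 to 120 N. Pads are 22 mm wide; open, the fingers measure 114 mm over their backs; the gripper's body (76 mm by 85 mm) begins 54 mm behind the grasp point. The pads swing forward as they close: fully open they stand 13 mm farther back than shut.
Start: joints at [-1.402, 0.091, 1.231, -0, 1.82, -0.057], TCP at [134.33, -584.784, 231.275] pointing down, gripper open.
Joint ranges: [-2.87, 2.87], [-0.86, 2.18], [0.17, 2.46], [-1.51, 4.65], [0.06, 2.69], [-2.65, 2.65]. Speed limits (rad/s): [2.57, 2.57, 3.01, 3.14, 3.14, 3.14].

INTERFACE

Orientations are given as a unit quaternion [w, x, y, z].
In Python, from plant import monitor, vision, ticket, arm gives the robot as it stands.
- The arm moves only by the tool servo_tool, never from a script. Its argument "plan" is a list of rows, each an object with "fingers": the finger opening in mm, from 0 to 85.4; "slide": the shift along the tool's x, y, z in mm, a list of three; "turn": the turn, a rotation vector about the tool's x, y, z in rad, a list of three. In form: [{"fingers": fingers, "slide": [x, y, z], "turn": [ax, ay, az]}, ...]. A call has 1 to 20 rows; each row is the pose to reach, as a shift and turn from the pose commanded when the call began, along the tool's axes at that moment; what a row does not reach only later rows make up. A row lasts 1/10 s, in which the tool goes at most 50 mm and 8.59 degrees, less where a joint would pass 70% of its speed; a pose out of reach is approached as far as the arm can. A call with a gripper value outside its range is refused whole. The fingers move at their own pace and stop on an object; "newtons" is the grip in N (left out, the last holds). Time passes only in rows, so rows that repeat a pose let the fingers close. It gives the time, the measured TCP pose, the force and the opening at its end, in the units of the state.
- monitor.get_obs(): the state, without advancing time (a new reading comes with each control period).
- vision.get_image(name): name is "scene" or "top"; returns a dict with "img" (400x640x3 uint8, red, green, blue), "z_map" (400x640 float32, mm along the optical axis (not along the pixel's ray), 0 where there is no reading), "intrinsics" (3x3 intrinsics, pixels), "D" ([k1, k2, p1, p2, k3] as OpenCV has them; the pictures are not rectified), "R" (3x3) and "t" (3): a world point X has camera coordinates R X + t. Camera axes: x right, y down, z forward; pixel columns grow to the right and rows downward; lengths in mm; the calibration is good to about 2 mm. A picture is of the moment at which its call begins.
- ticket.finish_job(): hands the job in, once; it reports no verdict.
The state is a dict: "time_s": time; "q": joint angles; "qd": joint speeds; "tau": joint torques, N m; "tool_pos": TCP position; "ee_rot": TCP orientation; "ft_force": force on the tool from outside, world axes, zero at the start; "torque": the same for the moment, N m; "width": finger opening in mm.
Only numpy, scipy, OpenCV 4.12 (cv2) and the standard library are available. Lean on these libraries where they do the work, as an engineer would, in place of code of your own. Each camera call takes 0.05 s, during which the arm holds its last target.

## Working session

There is one attempt and no reset: what is moved stays moved. The work goes in short steps, Python scripts to look and compute and a tool call to move; the robot and the scene stay as the last step left them, time stands still between calls to the robot, and variables do not carry over. Pictures are saved under pics/ and viewed, and the job is handed in when it is done.

Besides the shell and the picture viewer there is one more tool, called after ">>>" as name([rows], argument=value, ...), one row to a line, values as JSON. servo_tool: Moves the arm, as the interface text tells. Its arguments: {"type":"object","properties":{"plan":{"type":"array"},"newtons":{"type":"number"}},"required":["plan"]}

```bash
ls; mkdir -p pics; python3 - <<'E'
from plant import monitor, vision, ticket, arm
import cv2,numpy as np
o=monitor.get_obs();print({k:np.round(v,3) for k,v in o.items()})
print([a for a in dir(arm) if a[0]!='_'])
for n in("scene","top"):
    d=vision.get_image(n);cv2.imwrite(f"pics/{n}0.png",d["img"][:,:,::-1]);np.savez(f"{n}0.npz",**d)
    print(n,d["intrinsics"],d["D"],d["R"],d["t"])
E
```

```text
pics
{'time_s': np.float64(0.0), 'q': array([-1.402,  0.092,  1.232,  0.   ,  1.82 , -0.057]), 'qd': array([-0.001,  0.   , -0.001, -0.001, -0.001, -0.001]), 'tau': array([ 0.0000e+00, -4.5873e+01, -4.1802e+01, -0.0000e+00,  1.2000e-02,
       -0.0000e+00]), 'tool_pos': array([ 134.293, -584.479,  230.105]), 'ee_rot': array([-0.079, -0.703, -0.08 ,  0.703]), 'ft_force': array([-0.067,  0.15 ,  0.658]), 'torque': array([0.069, 0.044, 0.008]), 'width': np.float64(85.56)}
['Unreachable', 'grip_point_offset']
scene [[505.10520012   0.         311.42735351]
 [  0.         505.10520012 197.14750841]
 [  0.           0.           1.        ]] [-0.10062177  0.          0.          0.          0.        ] [[-0.87322458 -0.4872989  -0.0043142 ]
 [-0.32119917  0.58219166 -0.7469163 ]
 [ 0.36648318 -0.65083996 -0.66490407]] [ 426.11533615  429.36368189 1363.12467237]
top [[439.53584739   0.         318.03130155]
 [  0.         439.53584739 203.13754676]
 [  0.           0.           1.        ]] [0.01338104 0.         0.         0.         0.        ] [[ 1.13193026e-02 -9.99934483e-01  1.70357122e-03]
 [-9.94575934e-01 -1.14347748e-02 -1.03382573e-01]
 [ 1.03395280e-01 -5.24112305e-04 -9.94640207e-01]] [-134.20571388  571.34330017 1368.28002205]
```

View pics/scene0.png

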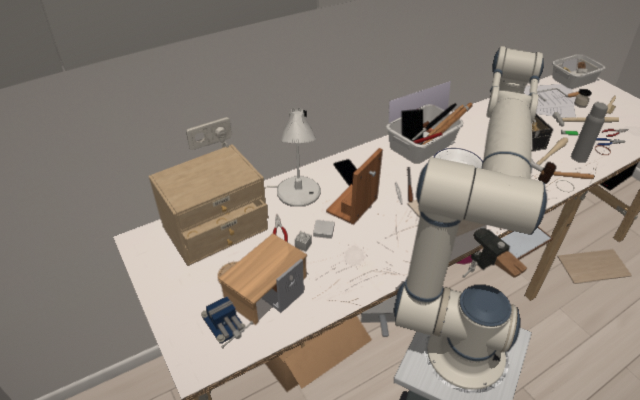

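View pics/top0.png

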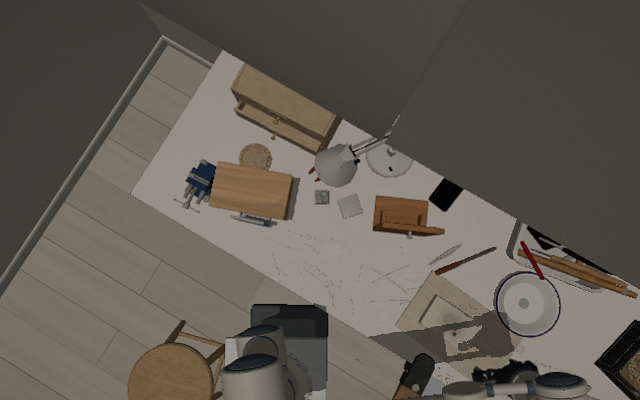

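```bash
cat > h.py <<'E'
import numpy as np,cv2
def cloud(d):
    z=d["z_map"].astype(float);h,w=z.shape
    u,v=np.meshgrid(np.arange(w),np.arange(h))
    p=cv2.undistortPoints(np.stack([u,v],-1).reshape(-1,1,2).astype(float),d["intrinsics"],d["D"]).reshape(h,w,2)
    c=np.dstack([p*z[...,None],z])
    X=(c-d["t"])@d["R"]
    X[z==0]=np.nan
    return X
def proj(d,P):
    return cv2.projectPoints(np.array(P,float).reshape(-1,1,3),cv2.Rodrigues(d["R"])[0],d["t"],d["intrinsics"],d["D"])[0].reshape(-1,2)
def crop(d,fn,x0,x1,y0,y1,s):
    cv2.imwrite(fn,cv2.resize(np.ascontiguousarray(d["img"][y0:y1,x0:x1,::-1]),None,fx=s,fy=s,interpolation=cv2.INTER_CUBIC))
E
python3 - <<'E'
from h import *
t=np.load("top0.npz");s=np.load("scene0.npz")
crop(t,"pics/t1.png",180,460,130,270,2.8)
crop(s,"pics/s1.png",200,400,130,330,3)
X=cloud(t);Y=cloud(s)
print("top pts")
for u,v in [(253,219),(240,217),(270,222),(253,223),(250,190),(409,236),(410,228),(380,226),(440,232),(330,165),(348,206),(321,197),(300,250)]: print(u,v,np.round(X[v,u]))
print("scene")
for u,v in [(290,283),(280,290),(300,262),(265,270),(368,185),(372,183),(298,125)]: print(u,v,np.round(Y[v,u]))
E
```

```text
top pts
253 219 [521.  81.   8.]
240 217 [517.  98. 150.]
270 222 [513.  26.   5.]
253 223 [503.  67.  98.]
250 190 [601.  77. 114.]
409 236 [ 467. -384.  185.]
410 228 [ 487. -378.  228.]
380 226 [ 495. -304.  173.]
440 232 [ 478. -459.  226.]
330 165 [ 615. -153.  451.]
348 206 [nan nan nan]
321 197 [ 592. -137.   39.]
300 250 [424. -71.  -2.]
scene
290 283 [515.  77.  84.]
280 290 [519. 124. 102.]
300 262 [501.  41. 147.]
265 270 [590.  90. 111.]
368 185 [ 481. -379.  127.]
372 183 [ 482. -420.  105.]
298 125 [ 617. -159.  452.]
```

View pics/t1.png

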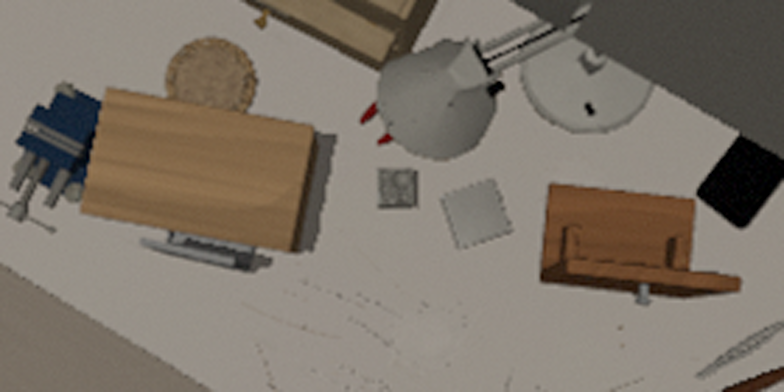

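View pics/s1.png

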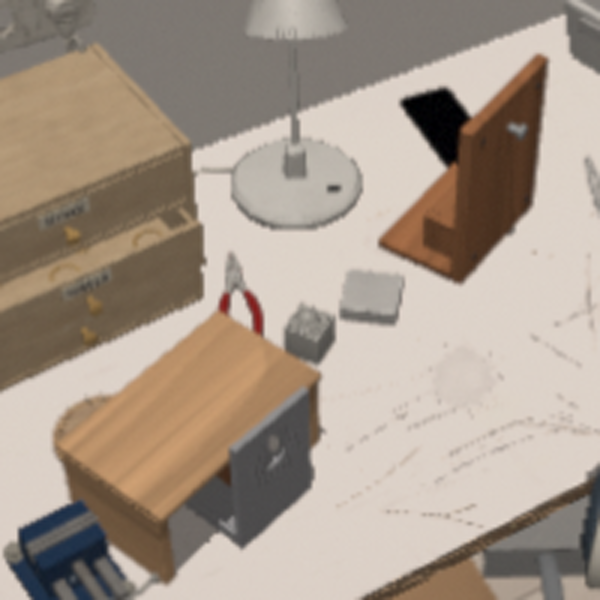

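```bash
cat >> h.py <<'E'
def plane(P,tol=3,it=300):
    rng=np.random.default_rng(0);best=None
    for _ in range(it):
        a=P[rng.choice(len(P),3,False)];n=np.cross(a[1]-a[0],a[2]-a[0]);L=np.linalg.norm(n)
        if L<1e-6: continue
        n/=L;m=abs((P-a[0])@n)<tol
        if best is None or m.sum()>best.sum():best=m
    Q=P[best];c=Q.mean(0);n=np.linalg.svd(Q-c,full_matrices=False)[2][2]
    return c,n,best
E
python3 - <<'E'
from h import *
t=np.load("top0.npz");s=np.load("scene0.npz")
for n,d in(("scene",s),("top",t)):print(n,-d["R"].T@d["t"])
X=cloud(t);Y=cloud(s)
def rep(name,P,tol=3):
    c,n,m=plane(P,tol);n=n*np.sign(-n[0] or 1);Q=P[m]
    n2=np.array([n[0],n[1],0]);n2/=np.linalg.norm(n2);l=np.array([-n2[1],n2[0],0])
    print(name,len(P),m.sum(),"c",c.round(1),"n",n.round(4),"ang",np.degrees(np.arctan2(n[1],n[0])).round(2),"rms",np.std((Q-c)@n).round(2))
    k=(Q-c)@l; print("  lat range",np.percentile(k,[0.5,2,98,99.5]).round(1)," z",np.percentile(Q[:,2],[0.5,2,98,99.5]).round(1))
    return c,n,Q
def sel(Z,b):
    f=Z.reshape(-1,3);m=np.all(np.isfinite(f),1)
    for i,(a,e) in enumerate(b): m&=(f[:,i]>a)&(f[:,i]<e)
    return f[m]
# board face
rep("board S",sel(Y,[(440,520),(-480,-280),(10,215)]))
rep("plate S",sel(Y,[(470,560),(0,150),(10,145)]))
P=sel(X,[(440,540),(-490,-270),(218,235)]);print("board top T",len(P),P.mean(0).round(1),P.min(0).round(1),P.max(0).round(1))
P=sel(X,[(470,560),(0,150),(140,160)]);print("plate top T",len(P),P.mean(0).round(1)); print(P.round(0)[:60:3])
P=sel(Y,[(470,560),(0,150),(145,160)]);print("plate top S",len(P),P.mean(0).round(1),P.min(0).round(1),P.max(0).round(1))
P=sel(X,[(400,800),(-60,260),(105,120)]);
r=cv2.minAreaRect(P[:,:2].astype(np.float32));print("riser",len(P),P[:,2].mean(),r)
P=sel(Y,[(400,800),(-60,260),(105,120)]);
r=cv2.minAreaRect(P[:,:2].astype(np.float32));print("riserS",len(P),P[:,2].mean(),r)
P=sel(X,[(300,440),(-200,100),(-30,30)]);print("bench",P[:,2].mean())
P=sel(Y,[(300,440),(-200,100),(-30,30)]);print("benchS",P[:,2].mean())
E
```

```text
scene [  10.44337133  844.84958351 1228.88422592]
top [ 428.28971584 -126.94660685 1420.24189395]
board S 1244 1009 c [ 482.9 -378.5  116.2] n [-0.9945  0.105   0.0022] ang 173.97 rms 1.33
  lat range [-80.3 -78.8  85.7  89.6]  z [ 11.5  15.2 210.8 213.7]
plate S 1114 688 c [510.3  82.5  77.1] n [-0.9761  0.2174 -0.001 ] ang 167.44 rms 1.27
  lat range [-48.7 -47.5  50.3  52.6]  z [ 10.7  12.  142.1 144.2]
board top T 371 [ 487.5 -388.1  225.3] [ 472.2 -471.3  218.1] [ 503.3 -304.6  232.9]
plate top T 102 [509.7  78.5 150.4]
[[523. 127. 151.]
 [520. 127. 150.]
 [520. 118. 150.]
 [520. 109. 152.]
 [517. 124. 151.]
 [517. 115. 149.]
 [517. 105. 156.]
 [517.  98. 150.]
 [514. 112. 151.]
 [514. 103. 152.]
 [514.  94. 152.]
 [515.  87. 147.]
 [512. 103. 150.]
 [511.  91. 154.]
 [512.  83. 151.]
 [512.  74. 150.]
 [509.  95. 148.]
 [509.  86. 150.]
 [509.  78. 147.]
 [509.  67. 158.]]
plate top S 98 [512.7  82.9 148.8] [497.6  32.7 145. ] [526.9 128.7 153.7]
riser 3614 112.79269523639599 ((651.5159912109375, 67.9534683227539), (233.5033721923828, 292.6066589355469), 79.88824462890625)
riserS 3049 110.75159616233348 ((654.4873046875, 69.54676818847656), (231.0499725341797, 296.12921142578125), 79.38232421875)
bench 0.9914493164431003
benchS -2.0831894395762203
```

```bash
python3 - <<'E'
from h import *
t=np.load("top0.npz");s=np.load("scene0.npz")
X=cloud(t);Y=cloud(s)
crop(s,"pics/s2.png",350,395,140,215,8)
crop(t,"pics/t2.png",365,455,190,250,8)
crop(s,"pics/s3.png",265,315,245,320,8)
def sel(Z,b):
    f=Z.reshape(-1,3);m=np.all(np.isfinite(f),1)
    for i,(a,e) in enumerate(b): m&=(f[:,i]>a)&(f[:,i]<e)
    return f[m]
for nm,Z in(("T",X),("S",Y)):
    P=sel(Z,[(470,560),(0,150),(142,160)]).astype(np.float32);print("plate top",nm,cv2.minAreaRect(P[:,:2]),P.mean(0))
    P=sel(Z,[(440,540),(-490,-270),(215,235)]).astype(np.float32);print("board top",nm,cv2.minAreaRect(P[:,:2]),P.mean(0))
    P=sel(Z,[(500,690),(-40,200),(106,119)]).astype(np.float32);r=cv2.minAreaRect(P[:,:2]);print("riser",nm,r,cv2.boxPoints(r).round(0).tolist())
    for name,b in (("dom",[(560,630),(-170,-100),(30,50)]),("steel",[(500,640),(-240,-160),(12,30)])):
        P=sel(Z,b);print(name,nm,len(P),P.mean(0).round(0),P.min(0).round(0),P.max(0).round(0))
    P=sel(Z,[(400,478),(-420,-350),(160,200)]);print("screw",nm,P.round(0).tolist())
E
```

```text
Traceback (most recent call last):
cv2.error: OpenCV(4.12.0) /io/opencv/modules/imgproc/src/convhull.cpp:143: error: (-215:Assertion failed) total >= 0 && (depth == CV_32F || depth == CV_32S) in function 'convexHull'
```

View pics/s2.png

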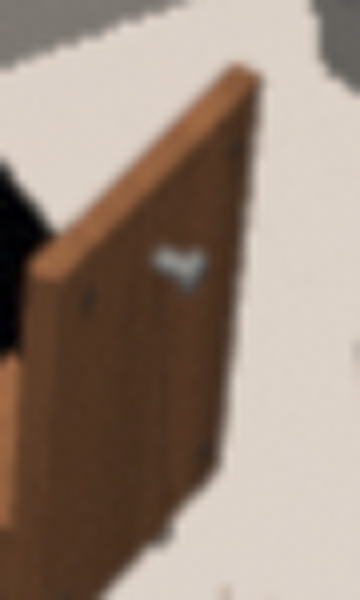

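View pics/t2.png

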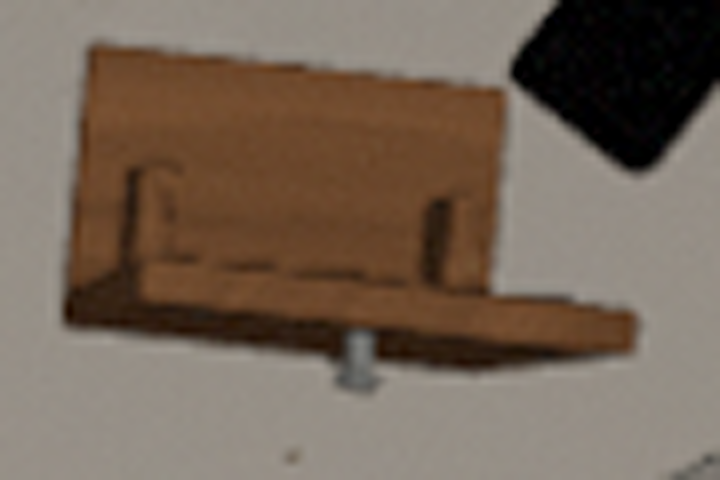

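View pics/s3.png

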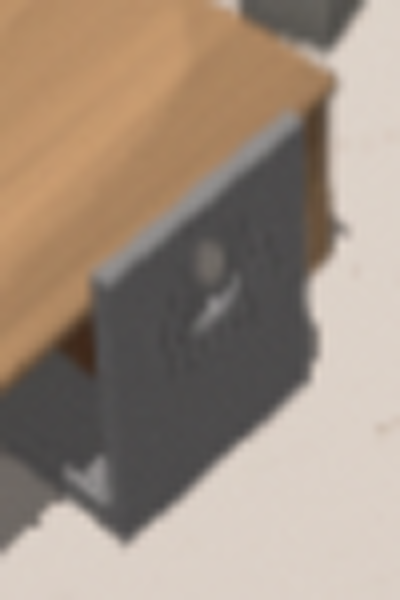

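```bash
python3 - <<'E'
from h import *
t=np.load("top0.npz");s=np.load("scene0.npz")
X=cloud(t);Y=cloud(s)
def sel(Z,b):
    f=Z.reshape(-1,3);m=np.all(np.isfinite(f),1)
    for i,(a,e) in enumerate(b): m&=(f[:,i]>a)&(f[:,i]<e)
    return f[m]
R=lambda P:cv2.minAreaRect(np.ascontiguousarray(P[:,:2]).astype(np.float32))
for nm,Z in(("T",X),("S",Y)):
    P=sel(Z,[(470,560),(0,150),(142,160)]);print("plate top",nm,R(P),P.mean(0))
    P=sel(Z,[(440,540),(-490,-270),(215,235)]);print("board top",nm,R(P),P.mean(0))
    P=sel(Z,[(500,690),(-40,200),(106,119)]);r=R(P);print("riser",nm,r,cv2.boxPoints(r).round(0).tolist())
    for name,b in (("dom",[(560,630),(-170,-100),(30,50)]),("steel",[(500,640),(-240,-160),(12,30)])):
        P=sel(Z,b);print(name,nm,len(P),P.mean(0).round(0),P.min(0).round(0),P.max(0).round(0))
    P=sel(Z,[(400,474),(-420,-350),(160,200)]);print("screw",nm,len(P),P.round(0).tolist()[:20])
# triangulate screw head front centre
def ray(d,uv):
    p=cv2.undistortPoints(np.array([[uv]],float),d["intrinsics"],d["D"]).ravel()
    r=d["R"].T@np.array([p[0],p[1],1]);return -d["R"].T@d["t"],r/np.linalg.norm(r)
def tri(a,b):
    o1,r1=ray(t,a);o2,r2=ray(s,b)
    k=np.linalg.lstsq(np.stack([r1,-r2],1),o2-o1,rcond=None)[0]
    p=o1+k[0]*r1;q=o2+k[1]*r2;return (p+q)/2,np.linalg.norm(p-q)
print("screw head tri",tri((409.6,238.0),(373.7,173.7)))
# predicted from board
yaw=np.radians(-6.03);ex=np.array([np.cos(yaw),np.sin(yaw),0]);ey=np.array([-ex[1],ex[0],0])
# T board corners
for c in (np.array([482.9,-378.5,0]),):
    for off in (0,3,6):
        o=c+ey*off
        print(off,[proj(d,[o-17*ex+[0,0,180]]).round(1).tolist() for d in(t,s)])
E
```

```text
plate top T ((509.8369140625, 78.85978698730469), (101.8648910522461, 8.435830116271973), 78.26937103271484) [509.72804233  78.51043895 150.42227494]
board top T ((487.8591613769531, -388.0787048339844), (168.05723571777344, 16.520328521728516), 84.11601257324219) [ 487.46423861 -387.83110665  225.22342259]
riser T ((589.666748046875, 78.88577270507812), (233.385009765625, 163.88949584960938), 80.21247100830078) [[489.0, -22.0], [651.0, -50.0], [690.0, 180.0], [529.0, 208.0]]
dom T 180 [ 593. -137.   41.] [ 572. -156.   31.] [ 614. -118.   49.]
steel T 273 [ 565. -220.   21.] [ 527. -240.   14.] [ 601. -192.   28.]
screw T 20 [[473.0, -383.0, 188.0], [473.0, -386.0, 186.0], [473.0, -389.0, 184.0], [470.0, -384.0, 182.0], [470.0, -386.0, 186.0], [470.0, -389.0, 188.0], [467.0, -384.0, 185.0], [467.0, -386.0, 186.0], [467.0, -391.0, 177.0], [464.0, -377.0, 188.0], [464.0, -379.0, 191.0], [464.0, -383.0, 186.0], [464.0, -386.0, 188.0], [464.0, -388.0, 188.0], [464.0, -391.0, 190.0], [461.0, -381.0, 185.0], [462.0, -384.0, 182.0], [461.0, -386.0, 187.0], [461.0, -389.0, 185.0], [462.0, -
[... 541 characters left out ...]
. -109.   47.]
steel S 200 [ 567. -216.   17.] [ 529. -239.   12.] [ 603. -185.   25.]
screw S 16 [[472.0, -383.0, 184.0], [466.0, -385.0, 185.0], [465.0, -394.0, 179.0], [472.0, -375.0, 186.0], [473.0, -385.0, 178.0], [467.0, -380.0, 184.0], [464.0, -382.0, 184.0], [462.0, -386.0, 182.0], [471.0, -382.0, 177.0], [465.0, -375.0, 184.0], [463.0, -380.0, 182.0], [462.0, -387.0, 177.0], [468.0, -374.0, 180.0], [467.0, -380.0, 176.0], [462.0, -376.0, 180.0], [467.0, -381.0, 171.0]]
screw head tri (array([ 463.89409346, -385.61433333,  178.41077231]), np.float64(4.923458834999908))
0 [[[406.2, 236.4]], [[372.8, 174.6]]]
3 [[[405.1, 236.3]], [[372.4, 175.1]]]
6 [[[404.1, 236.1]], [[371.9, 175.6]]]
```

```bash
python3 - <<'E'
from h import *
t=np.load("top0.npz");s=np.load("scene0.npz")
ex=np.array([np.cos(np.radians(168)),np.sin(np.radians(168)),0]);ey=np.array([-ex[1],ex[0],0])
for nm,d in(("T",t),("S",s)):
    X=cloud(d);hsv=cv2.cvtColor(d["img"],cv2.COLOR_RGB2HSV)
    wood=(hsv[...,1]>70)&(hsv[...,0]<25)
    f=X[wood];f=f[np.all(np.isfinite(f),1)];f=f[(abs(f[:,2]-112)<6)&(f[:,0]>450)&(f[:,0]<720)&(f[:,1]>-60)&(f[:,1]<230)]
    c=np.array([510,79,0]);a=(f-c)@ex;b=(f-c)@ey
    print(nm,len(f))
    for lo in range(-130,130,20):
        m=(b>lo)&(b<lo+20)
        if m.sum()>5: print(lo,m.sum(),np.percentile(a[m],[1,50,95,99,100]).round(0))
    print("back rect",cv2.minAreaRect(np.ascontiguousarray(f[:,:2]).astype(np.float32)))
E
python3 - <<'E'
from h import *
t=np.load("top0.npz");crop(t,"pics/t3.png",215,305,180,240,8)
E
```

```text
T 3392
-130 289 [-153.  -84.  -25.  -20.  -18.]
-110 289 [-155.  -88.  -26.  -20.  -19.]
-90 291 [-155.  -87.  -25.  -21.  -19.]
-70 292 [-156.  -88.  -27.  -21.  -20.]
-50 296 [-157.  -89.  -28.  -22.  -21.]
-30 296 [-157.  -89.  -26.  -22.  -20.]
-10 289 [-159.  -89.  -30.  -24.  -22.]
10 294 [-158.  -91.  -28.  -23.  -22.]
30 292 [-160.  -93.  -30.  -24.  -23.]
50 293 [-160.  -93.  -30.  -25.  -23.]
70 299 [-161.  -92.  -32.  -26.  -25.]
90 141 [-158.  -84.  -30.  -26.  -25.]
back rect ((601.5260620117188, 76.72801971435547), (233.2265167236328, 139.5152130126953), 79.88824462890625)
S 2739
-130 283 [-159.  -86.  -25.  -21.  -19.]
-110 271 [-158.  -86.  -26.  -21.  -19.]
-90 277 [-159.  -89.  -26.  -21.  -19.]
-70 258 [-157.  -85.  -25.  -22.  -21.]
-50 260 [-158.  -87.  -31.  -24.  -21.]
-30 223 [-158.  -94.  -36.  -33.  -29.]
-10 219 [-159.  -91.  -38.  -33.  -32.]
10 211 [-160.  -94.  -37.  -32.  -31.]
30 200 [-159.  -95.  -38.  -31.  -30.]
50 206 [-162.  -94.  -39.  -33.  -31.]
70 201 [-163.  -90.  -31.  -26.  -24.]
90 56 [-161.  -79.  -33.  -28.  -25.]
back rect ((604.6987915039062, 78.64628601074219), (230.22776794433594, 143.9029541015625), 80.05687713623047)
```

View pics/t3.png

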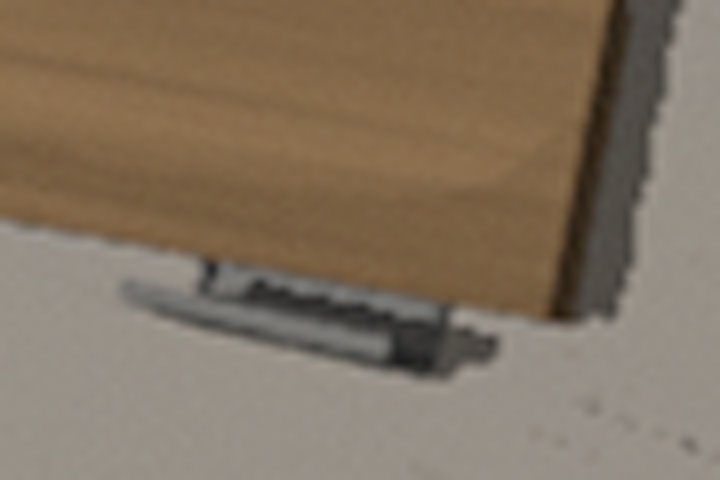

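```bash
python3 - <<'E'
from plant import monitor
from scipy.spatial.transform import Rotation as Ro
import numpy as np
o=monitor.get_obs();q=o["ee_rot"];print(Ro.from_quat(np.r_[q[1:],q[0]]).as_matrix().round(3), np.degrees(o['q'][0]))
E
```

```text
[[-0.     0.224 -0.975]
 [ 0.002 -0.975 -0.224]
 [-1.    -0.002 -0.   ]] -80.31144009366548
```

>>> servo_tool([
  {"fingers": 40,"slide": [0,-281,-258],"turn": [-0.57,0,0]},
  {"fingers": 40,"slide": [0,-281,-258],"turn": [-0.57,0,0]},
  {"fingers": 40,"slide": [0,-281,-258],"turn": [-0.57,0,0]},
  {"fingers": 40,"slide": [0,-281,-258],"turn": [-0.57,0,0]},
  {"fingers": 40,"slide": [0,-281,-258],"turn": [-0.57,0,0]},
  {"fingers": 40,"slide": [0,-281,-258],"turn": [-0.57,0,0]},
  {"fingers": 40,"slide": [0,-281,-258],"turn": [-0.57,0,0]},
  {"fingers": 40,"slide": [0,-563,-517],"turn": [-1.134,0,0]},
  {"fingers": 40,"slide": [0,-563,-517],"turn": [-1.134,0,0]},
  {"fingers": 40,"slide": [0,-563,-517],"turn": [-1.134,0,0]},
  {"fingers": 40,"slide": [0,-563,-517],"turn": [-1.134,0,0]},
  {"fingers": 40,"slide": [0,-563,-517],"turn": [-1.134,0,0]},
  {"fingers": 40,"slide": [0,-563,-517],"turn": [-1.134,0,0]},
  {"fingers": 40,"slide": [0,-563,-517],"turn": [-1.134,0,0]},
  {"fingers": 40,"slide": [0,-563,-517],"turn": [-1.134,0,0]},
  {"fingers": 40,"slide": [0,-563,-517],"turn": [-1.134,0,0]},
  {"fingers": 40,"slide": [0,-563,-517],"turn": [-1.134,0,0]},
  {"fingers": 40,"slide": [0,-563,-517],"turn": [-1.134,0,0]},
  {"fingers": 40,"slide": [0,-563,-517],"turn": [-1.134,0,0]},
])

```text
time_s: 2.0
tool_pos: [511.8, 78.3, 231.5]
ee_rot: [-0.444, -0.55, -0.444, 0.55]
ft_force: [-0.3, -0.3, 0.4]
width: 40.3
```

```bash
cat > pic.py <<'E'
import sys
from plant import vision,monitor
from h import *
def snap(tag):
    o=monitor.get_obs();print("tcp",o["tool_pos"].round(1),"F",o["ft_force"].round(1),"w",round(float(o["width"]),1),"t",round(float(o["time_s"]),2),"q",np.degrees(o["q"]).round(0))
    r={}
    for n in("scene","top"):
        d=vision.get_image(n);np.savez(f"{n}{tag}.npz",**d);r[n]=d
    return r
E
python3 - <<'E'
from pic import *
r=snap("1")
crop(r["scene"],"pics/s4.png",220,360,150,330,3.3)
crop(r["top"],"pics/t4.png",200,320,140,250,5)
E
```

```text
tcp [511.8  78.3 231.5] F [-0.3 -0.3  0.4] w 40.3 t 2.0 q [  5.  -7.  83.  -0. 104.  17.]
```

View pics/s4.png

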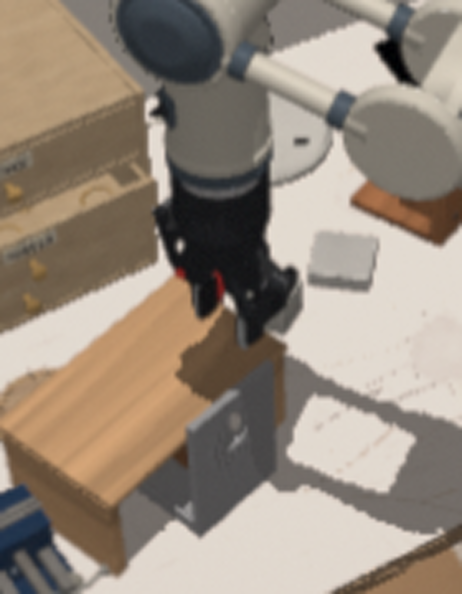

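View pics/t4.png

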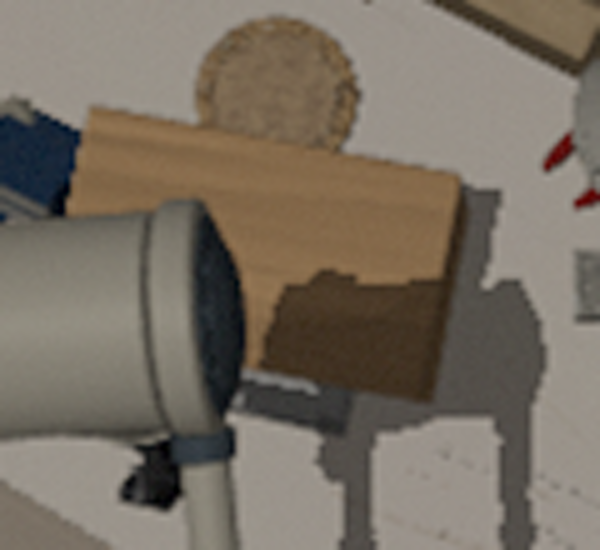

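>>> servo_tool([
  {"fingers": 40,"slide": [35,0,0],"turn": [0,0,0]},
  {"fingers": 40,"slide": [70,0,0],"turn": [0,0,0]},
  {"fingers": 40,"slide": [100,0,0],"turn": [0,0,0]},
  {"fingers": 40,"slide": [112,0,0],"turn": [0,0,0]},
  {"fingers": 40,"slide": [112,0,0],"turn": [0,0,0]},
  {"fingers": 40,"slide": [112,0,0],"turn": [0,0,0]},
], newtons=60)

```text
time_s: 2.7
tool_pos: [512.8, 79.3, 121.0]
ee_rot: [0.445, 0.551, 0.444, -0.549]
ft_force: [0.3, 0.7, 0.2]
width: 40.2
```

```bash
python3 - <<'E'
from pic import *
r=snap("2")
crop(r["scene"],"pics/s5.png",220,360,190,330,4)
E
```

```text
tcp [512.8  79.3 121. ] F [0.3 0.7 0.2] w 40.2 t 2.7 q [ 5. -7. 94. -0. 93. 17.]
```

View pics/s5.png

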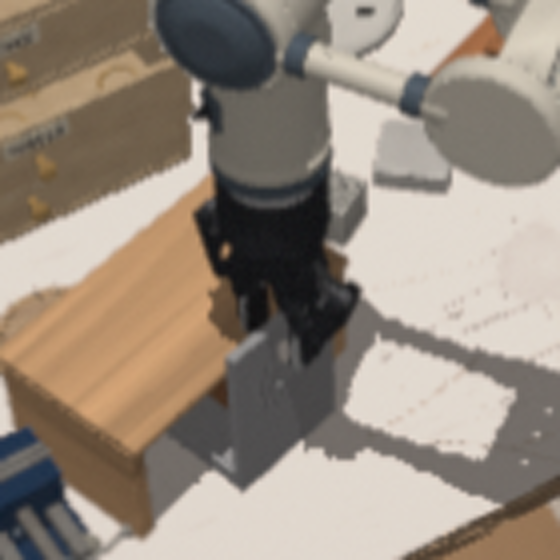

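>>> servo_tool([
  {"fingers": 0,"slide": [2,0,0],"turn": [0,0,0]},
  {"fingers": 0,"slide": [2,0,0],"turn": [0,0,0]},
  {"fingers": 0,"slide": [2,0,0],"turn": [0,0,0]},
  {"fingers": 0,"slide": [2,0,0],"turn": [0,0,0]},
  {"fingers": 0,"slide": [2,0,0],"turn": [0,0,0]},
  {"fingers": 0,"slide": [2,0,0],"turn": [0,0,0]},
  {"fingers": 0,"slide": [2,0,0],"turn": [0,0,0]},
  {"fingers": 0,"slide": [2,0,0],"turn": [0,0,0]},
], newtons=60)

```text
time_s: 3.6
tool_pos: [512.6, 79.8, 118.1]
ee_rot: [0.445, 0.55, 0.444, -0.549]
ft_force: [-0.7, -0.0, 5.3]
width: 7.2
```

```bash
python3 - <<'E'
from h import *
t=np.load("top0.npz");X=cloud(t)
ok=np.isfinite(X[...,2])&(abs(X[...,2])<12)
for u in range(150,400,15):
    v=np.where(ok[:,u])[0]
    v=v[v<340]
    if len(v): print(u,v.max(),X[v.max(),u].round(0))
E
```

```text
150 206 [561. 419.  -6.]
165 215 [531. 365.   3.]
180 224 [503. 314.   8.]
195 233 [475. 267.   2.]
210 242 [446. 218.   1.]
225 339 [145. 158.   6.]
240 260 [390. 120.   1.]
255 269 [362.  72.  -2.]
270 277 [338.  22.   5.]
285 339 [145. -29.  -0.]
300 339 [146. -76.  -0.]
315 339 [ 147. -123.    1.]
330 314 [ 224. -169.    2.]
345 323 [ 197. -217.    2.]
360 332 [ 171. -264.    7.]
375 339 [ 149. -312.    0.]
390 339 [ 149. -359.   -0.]
```

>>> servo_tool([
  {"fingers": 0,"slide": [1,-5,0],"turn": [0,0,0]},
  {"fingers": 0,"slide": [1,-15,0],"turn": [0,0,0]},
  {"fingers": 0,"slide": [1,-28,0],"turn": [0,0,0]},
  {"fingers": 0,"slide": [1,-42,0],"turn": [0,0,0]},
  {"fingers": 0,"slide": [1,-56,0],"turn": [0,0,0]},
  {"fingers": 0,"slide": [1,-68,0],"turn": [0,0,0]},
  {"fingers": 0,"slide": [1,-78,0],"turn": [0,0,0]},
  {"fingers": 0,"slide": [1,-82,0],"turn": [0,0,0]},
  {"fingers": 0,"slide": [1,-82,0],"turn": [0,0,0]},
])

```text
time_s: 4.5
tool_pos: [433.3, 96.8, 118.1]
ee_rot: [0.446, 0.551, 0.443, -0.548]
ft_force: [1.3, -0.3, 8.0]
width: 7.2
```

```bash
python3 - <<'E'
from pic import *
r=snap("3")
crop(r["scene"],"pics/s6.png",220,360,190,330,4)
E
```

```text
tcp [433.3  96.8 118.1] F [ 1.3 -0.3  8. ] w 7.2 t 4.5 q [  8. -19. 105.  -0.  94.  20.]
```

View pics/s6.png

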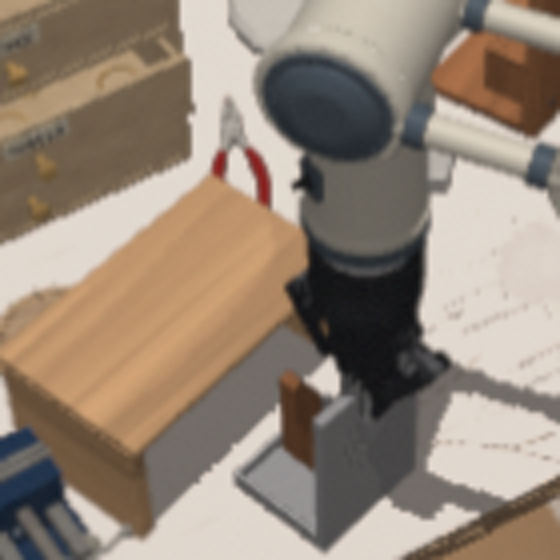

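>>> servo_tool([
  {"fingers": 0,"slide": [-1,-3,4],"turn": [0,0,0]},
  {"fingers": 0,"slide": [-2,-5,14],"turn": [0,0,0]},
  {"fingers": 0,"slide": [-2,-5,30],"turn": [0,0,0]},
  {"fingers": 0,"slide": [-2,-5,48],"turn": [0,0,0]},
  {"fingers": 0,"slide": [-2,-5,66],"turn": [0,0,0]},
  {"fingers": 0,"slide": [-2,-5,84],"turn": [0,0,0]},
  {"fingers": 0,"slide": [-2,-5,102],"turn": [0,0,0]},
  {"fingers": 0,"slide": [-2,-5,120],"turn": [0,0,0]},
  {"fingers": 0,"slide": [-2,-5,136],"turn": [0,0,0]},
  {"fingers": 0,"slide": [-2,-5,150],"turn": [0,0,0]},
  {"fingers": 0,"slide": [-1,-5,158],"turn": [0,0,0]},
  {"fingers": 0,"slide": [-1,-5,160],"turn": [0,0,0]},
  {"fingers": 0,"slide": [-1,-5,160],"turn": [0,0,0]},
])

```text
time_s: 5.9
tool_pos: [393.5, -58.2, 117.2]
ee_rot: [0.444, 0.55, 0.445, -0.55]
ft_force: [0.4, 4.0, 4.9]
width: 7.0
```

```bash
python3 - <<'E'
from pic import *
r=snap("4")
crop(r["scene"],"pics/s7.png",220,400,170,330,4)
E
```

```text
tcp [393.5 -58.2 117.2] F [0.4 4.  4.9] w 7.0 t 5.9 q [-13. -27. 110.   0.  97.  -1.]
```

View pics/s7.png

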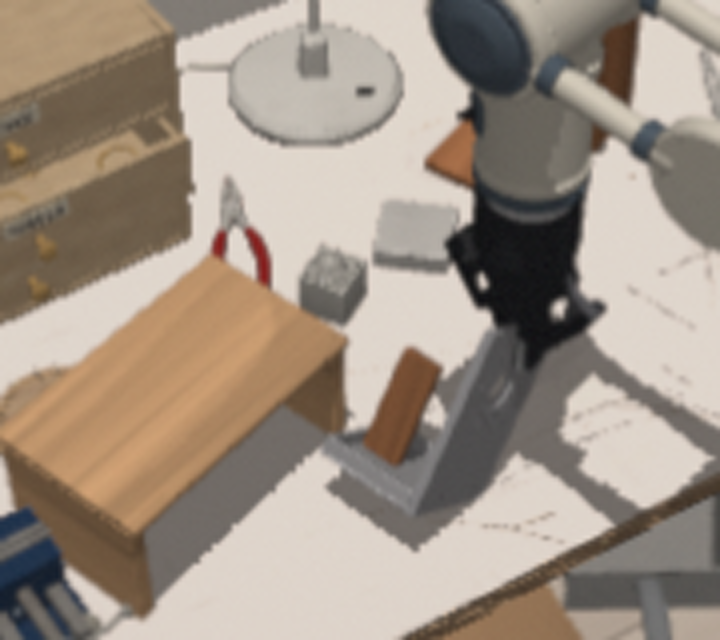

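```bash
python3 - <<'E'
from h import *
s=np.load("scene4.npz");Y=cloud(s);hsv=cv2.cvtColor(s["img"],cv2.COLOR_RGB2HSV)
f=Y[270:303,300:365].reshape(-1,3);h=hsv[270:303,300:365].reshape(-1,3)
m=np.isfinite(f[:,0])&(h[:,2]<130)&(f[:,2]>3)&(f[:,2]<160)&(f[:,0]<430)
P=f[m];c,n,k=plane(P,2.5);n*=-np.sign(n[0]);print(len(P),k.sum(),c.round(1),n.round(3))
Q=P[k];e1=np.cross([0,0,1],n);e1/=np.linalg.norm(e1);e2=np.cross(n,e1)
q=np.stack([(Q-c)@e1,(Q-c)@e2],1).astype(np.float32);r=cv2.minAreaRect(q);print("e1",e1.round(2),r);print(c+cv2.boxPoints(r)[:,:1]*e1+cv2.boxPoints(r)[:,1:]*e2)
E
```

```text
496 413 [402.8   1.3  68.8] [-0.978  0.207  0.005]
e1 [-0.21 -0.98  0.  ] ((32.93737030029297, -21.37750244140625), (95.67427062988281, 174.91441345214844), 55.57078170776367)
[[ 416.45839909   66.0854395    57.45203418]
 [ 386.12840168  -74.96510347  -41.44128996]
 [ 375.30118617 -127.96486087   37.47236001]
 [ 405.63118358   13.08568209  136.36568415]]
```

```bash
cat >> h.py <<'E'
def onplane(d,uv,c,n):
    p=cv2.undistortPoints(np.array([[uv]],float),d["intrinsics"],d["D"]).ravel()
    r=d["R"].T@np.array([p[0],p[1],1]);o=-d["R"].T@d["t"]
    return o+r*((c-o)@n)/(r@n)
E
python3 - <<'E'
from h import *
s=np.load("scene4.npz");n=np.array([-.978,.207,.005]);c=np.array([402.8,1.3,68.8])
a=onplane(s,(220+415/4,170+510/4),c,n);b=onplane(s,(220+502/4,170+335/4),c,n);print(a,b,np.linalg.norm(b-a))
e1=np.array([-.207,-.978,0]);print(np.degrees(np.arctan2((b-a)@e1,(b-a)[2])))
a2=onplane(s,(220+515/4,170+400/4),c,n);
crop(s,"pics/s8.png",300,370,240,310,8)
E
```

```text
[414.80404814  58.28548186  57.59286781] [395.93361066 -33.46595282 165.04469201] 142.54933778405498
41.070580315229385
```

View pics/s8.png

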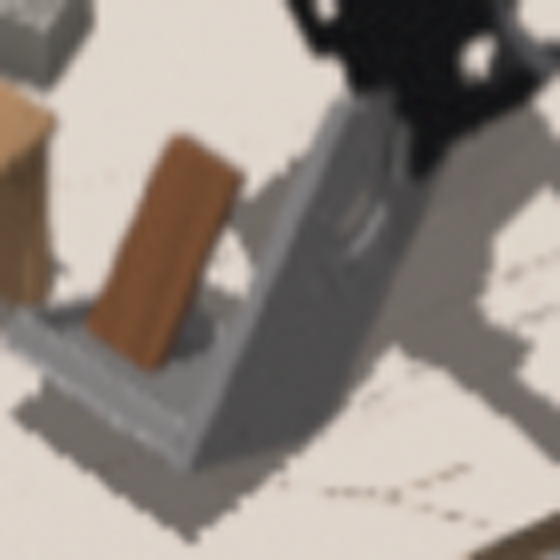

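>>> servo_tool([
  {"fingers": 0,"slide": [-8,0,0],"turn": [0,0,0]},
  {"fingers": 0,"slide": [-16,0,0],"turn": [0,0,0]},
  {"fingers": 0,"slide": [-22,0,0],"turn": [0,0,0]},
  {"fingers": 0,"slide": [-23,0,2],"turn": [0,-0.1,0]},
  {"fingers": 0,"slide": [-23,0,4],"turn": [0,-0.2,0]},
  {"fingers": 0,"slide": [-24,0,6],"turn": [0,-0.3,0]},
  {"fingers": 0,"slide": [-24,0,7],"turn": [0,-0.4,0]},
  {"fingers": 0,"slide": [-25,0,9],"turn": [0,-0.5,0]},
  {"fingers": 0,"slide": [-26,0,11],"turn": [0,-0.6,0]},
  {"fingers": 0,"slide": [-26,0,12],"turn": [0,-0.7,0]},
  {"fingers": 0,"slide": [-26,0,12],"turn": [0,-0.7,0]},
  {"fingers": 0,"slide": [-26,0,12],"turn": [0,-0.7,0]},
], newtons=100)

```text
time_s: 7.2
tool_pos: [391.2, -69.7, 142.8]
ee_rot: [-0.57, -0.328, -0.266, 0.705]
ft_force: [0.1, 0.5, -3.2]
width: 6.9
```

```bash
python3 - <<'E'
from pic import *
r=snap("5")
crop(r["scene"],"pics/s9.png",260,400,200,310,5)
E
```

```text
tcp [391.2 -69.7 142.8] F [ 0.1  0.5 -3.2] w 6.9 t 7.2 q [ 14. -15. 107. -37. 105.  22.]
```

View pics/s9.png

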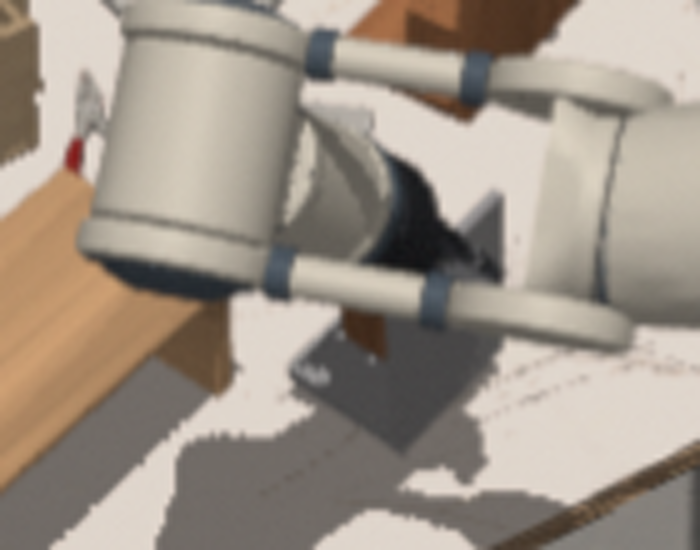

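```bash
python3 - <<'E'
from h import *
s=np.load("scene5.npz");Y=cloud(s)
f=Y[232:292,318:362].reshape(-1,3)
m=np.isfinite(f[:,0])&(f[:,2]>5)&(f[:,2]<180)&(f[:,0]<420)&(f[:,0]>370)
P=f[m];c,n,k=plane(P,2.5);n*=-np.sign(n[0]);print(len(P),k.sum(),c.round(1),n.round(3),"yaw",np.degrees(np.arctan2(n[1],n[0])))
def C(x,y):return onplane(s,(260+x/5,200+y/5),c,n)
for nm,p in dict(BL=(400,452),BR=(502,343),TR=(500,192)).items(): print(nm,C(*p).round(1))
d=C(500,192)-C(502,343);e1=np.array([-.207,-.978,0]);print(np.linalg.norm(d),np.degrees(np.arctan2(d@e1,d[2])))
crop(s,"pics/s10.png",310,370,230,300,8)
E
```

```text
489 393 [391.2 -51.6  82.8] [-0.977  0.215  0.003] yaw 167.58717207932227
BL [398.8 -16.2  16.3]
BR [ 377.6 -112.9   29. ]
TR [381.5 -97.2 176.3]
148.24628715791124 -6.25716836504588
```

View pics/s10.png

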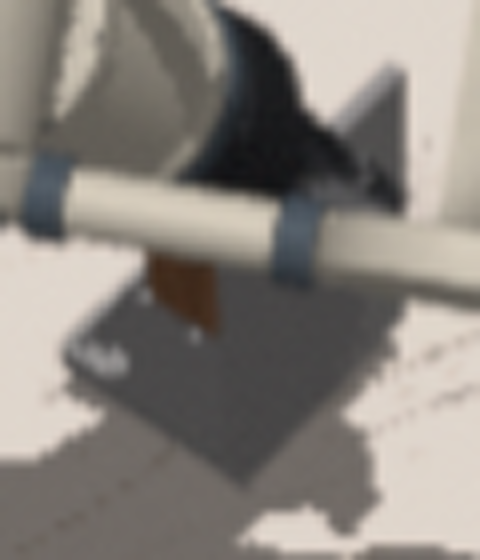

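>>> servo_tool([
  {"fingers": 0,"slide": [0,0,-1],"turn": [0,0.06,0]},
  {"fingers": 0,"slide": [0,0,-2],"turn": [0,0.12,0]},
  {"fingers": 0,"slide": [4,0,-5],"turn": [0,0.12,0]},
  {"fingers": 0,"slide": [8,0,-9],"turn": [0,0.12,0]},
  {"fingers": 0,"slide": [12,0,-12],"turn": [0,0.12,0]},
  {"fingers": 0,"slide": [15,0,-15],"turn": [0,0.12,0]},
  {"fingers": 0,"slide": [15,0,-15],"turn": [0,0.12,0]},
  {"fingers": 0,"slide": [15,0,-15],"turn": [0,0.12,0]},
])

```text
time_s: 8.1
tool_pos: [391.4, -68.4, 121.8]
ee_rot: [-0.553, -0.369, -0.299, 0.684]
ft_force: [0.6, -0.3, -4.1]
width: 6.6
```

```bash
python3 - <<'E'
from pic import *
s=snap("6")["scene"]
crop(s,"pics/s11.png",300,370,220,300,7)
Y=cloud(s)
f=Y[232:302,318:362].reshape(-1,3)
m=np.isfinite(f[:,0])&(f[:,2]>5)&(f[:,2]<180)&(f[:,0]<420)&(f[:,0]>370)
P=f[m];c,n,k=plane(P,2.5);n*=-np.sign(n[0]);print(len(P),k.sum(),c.round(1),n.round(3),"yaw",np.degrees(np.arctan2(n[1],n[0])))
E
```

```text
tcp [391.4 -68.4 121.8] F [ 0.6 -0.3 -4.1] w 6.6 t 8.1 q [ 10. -18. 109. -31. 101.  20.]
626 483 [393.4 -41.8  69.8] [-0.977  0.214  0.001] yaw 167.62929222326323
```

View pics/s11.png

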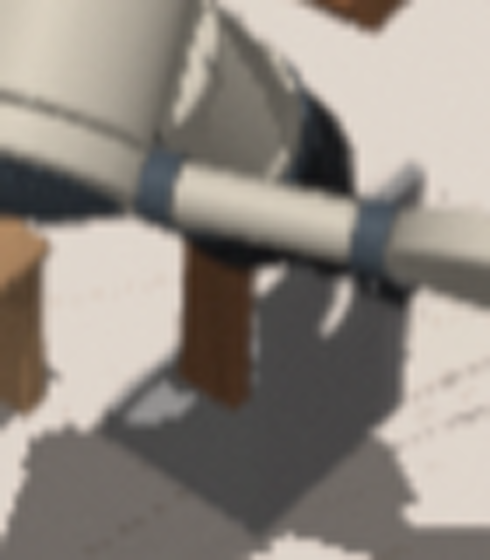

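```bash
python3 - <<'E'
from h import *
s=np.load("scene6.npz");c=np.array([393.4,-41.8,69.8]);n=np.array([-.977,.214,.001])
def C(x,y):return onplane(s,(300+x/7,220+y/7),c,n)
for p in ((255,532),(402,412),(407,300),(370,440)): print(C(*p).round(1))
E
```

```text
[402.4  -0.5   4.8]
[ 380.1 -102.2  -10.8]
[381.  -98.4  68.7]
[385.1 -79.4  -8.7]
```

>>> servo_tool([
  {"fingers": 0,"slide": [1.5,0,-1],"turn": [0,0,0]},
  {"fingers": 0,"slide": [3,0,-2],"turn": [0,0,0]},
  {"fingers": 0,"slide": [4,0,-2.6],"turn": [0,0,0]},
  {"fingers": 0,"slide": [4,0,-2.6],"turn": [0,0,0]},
], newtons=60)

```text
time_s: 8.6
tool_pos: [391.7, -68.3, 120.5]
ee_rot: [-0.553, -0.371, -0.298, 0.684]
ft_force: [-5.8, 5.9, 11.6]
width: 6.3
```

>>> servo_tool([
  {"fingers": 0,"slide": [-2,0,1.3],"turn": [0,0,0]},
  {"fingers": 12,"slide": [-2,0,1.3],"turn": [0,0,0]},
  {"fingers": 12,"slide": [-2,0,1.3],"turn": [0,0,0]},
  {"fingers": 40,"slide": [-2,0,1.3],"turn": [0,0,0]},
  {"fingers": 40,"slide": [-2,0,1.3],"turn": [0,0,0]},
  {"fingers": 40,"slide": [-2,0,1.3],"turn": [0,0,0]},
  {"fingers": 40,"slide": [-2,0,1.3],"turn": [0,0,0]},
], newtons=20)

```text
time_s: 9.3
tool_pos: [391.4, -68.6, 119.7]
ee_rot: [-0.553, -0.37, -0.299, 0.684]
ft_force: [0.4, 0.9, 0.1]
width: 40.2
```

```bash
python3 - <<'E'
from pic import *
s=snap("7")["scene"]
crop(s,"pics/s12.png",290,390,220,310,6)
E
```

```text
tcp [391.4 -68.6 119.7] F [0.4 0.9 0.1] w 40.2 t 9.3 q [ 10. -18. 109. -31. 101.  20.]
```

View pics/s12.png

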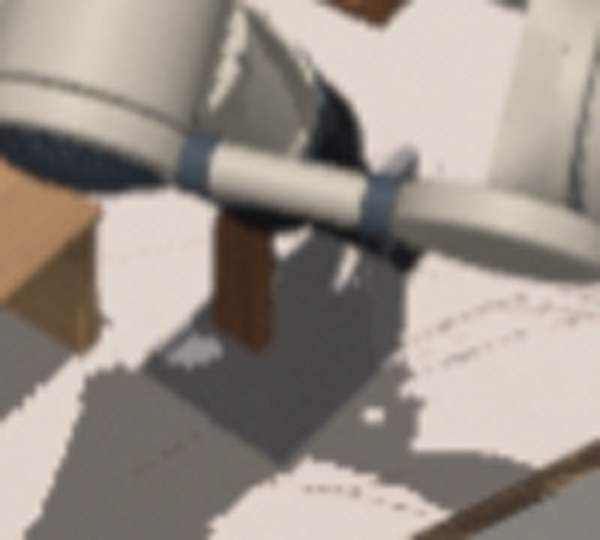

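>>> servo_tool([
  {"fingers": 40,"slide": [-20,0,0],"turn": [0,0,0]},
  {"fingers": 40,"slide": [-50,0,0],"turn": [0,0,0]},
  {"fingers": 40,"slide": [-85,0,0],"turn": [0,0,0]},
  {"fingers": 40,"slide": [-100,0,0],"turn": [0,0.14,0]},
  {"fingers": 40,"slide": [-100,0,0],"turn": [0,0.28,0]},
  {"fingers": 40,"slide": [-100,0,0],"turn": [0,0.42,0]},
  {"fingers": 40,"slide": [-100,0,0],"turn": [0,0.58,0]},
  {"fingers": 40,"slide": [-100,0,0],"turn": [0,0.58,0]},
  {"fingers": 40,"slide": [-100,0,0],"turn": [0,0.58,0]},
])

```text
time_s: 10.3
tool_pos: [402.6, -16.2, 203.4]
ee_rot: [-0.444, -0.55, -0.443, 0.551]
ft_force: [-0.1, 0.3, -0.5]
width: 40.1
```

```bash
python3 - <<'E'
from pic import *
r=snap("8");s=r["scene"]
crop(s,"pics/s13.png",270,390,190,310,5)
crop(r["top"],"pics/t13.png",240,360,170,290,5)
E
```

```text
tcp [402.6 -16.2 203.4] F [-0.1  0.3 -0.5] w 40.1 t 10.3 q [ -7. -26. 101.  -0. 105.   5.]
```

View pics/s13.png

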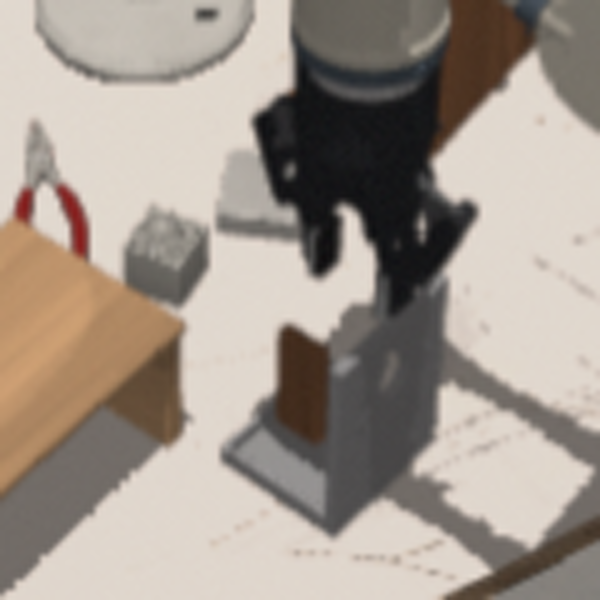

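View pics/t13.png

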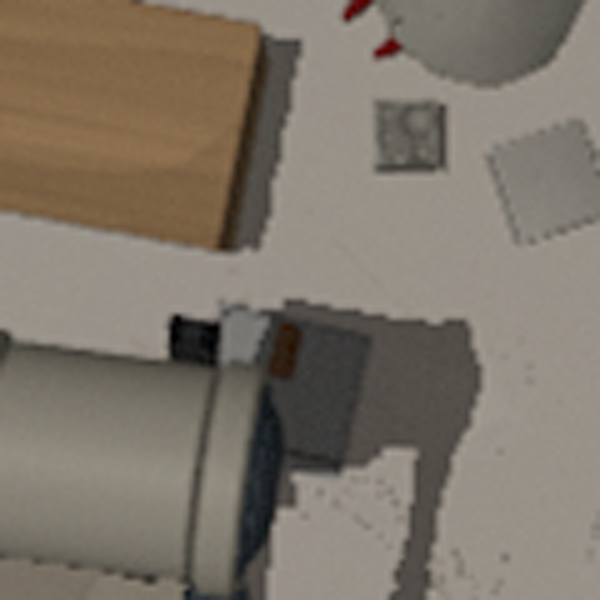

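```bash
python3 - <<'E'
from h import *
for nm in ("scene","top"):
    d=np.load(nm+"8.npz");Y=cloud(d);hsv=cv2.cvtColor(d["img"],cv2.COLOR_RGB2HSV)
    f=Y.reshape(-1,3);H=hsv.reshape(-1,3)
    roi=np.isfinite(f[:,0])&(f[:,0]>350)&(f[:,0]<500)&(f[:,1]<30)&(f[:,1]>-130)
    if nm=="scene":
        P=f[roi&(f[:,2]>8)&(f[:,2]<145)&(f[:,0]<420)]
        c,n,k=plane(P,2.5);n*=-np.sign(n[0]);Q=P[k];l=np.array([-n[1],n[0],0]);l/=np.linalg.norm(l)
        print(len(P),k.sum(),c.round(1),n.round(3),"yaw",np.degrees(np.arctan2(n[1],n[0])).round(2),"lat",np.percentile((Q-c)@l,[.5,2,98,99.5]).round(1),"l",l.round(2))
    g=roi&(H[:,0]<20)&(H[:,1]>90)&(f[:,2]>20)&(f[:,0]>420)
    P=f[g&(f[:,2]>82)&(f[:,2]<100)];print(nm,"grip top",len(P),P.mean(0).round(1),P.min(0).round(1),P.max(0).round(1),cv2.minAreaRect(np.ascontiguousarray(P[:,:2]).astype(np.float32)))
E
```

```text
657 551 [392.5 -46.1  76.8] [-0.978  0.211 -0.006] yaw 167.85 lat [-49.3 -47.6  52.   54.3] l [-0.21 -0.98  0.  ]
scene grip top 28 [455.2 -58.2  85.8] [441.2 -65.7  82.1] [468.7 -51.5  91.9] ((455.1131591796875, -57.781707763671875), (10.279629707336426, 28.49916648864746), 77.32982635498047)
top grip top 43 [454.3 -64.4  90.4] [439.1 -71.4  83.4] [469.1 -56.5  97.7] ((454.3372497558594, -64.13775634765625), (11.778251647949219, 30.58254051208496), 79.02022552490234)
```

>>> servo_tool([
  {"fingers": 60,"slide": [0,20,11],"turn": [-0.14,0,0]},
  {"fingers": 60,"slide": [0,40,22],"turn": [-0.28,0,0]},
  {"fingers": 60,"slide": [0,61,34],"turn": [-0.42,0,0]},
  {"fingers": 60,"slide": [0,61,34],"turn": [-0.56,0,0]},
  {"fingers": 60,"slide": [0,61,34],"turn": [-0.7,0,0]},
  {"fingers": 60,"slide": [0,61,34],"turn": [-0.84,0,0]},
  {"fingers": 60,"slide": [0,61,34],"turn": [-0.98,0,0]},
  {"fingers": 60,"slide": [0,61,34],"turn": [-1.12,0,0]},
  {"fingers": 60,"slide": [0,61,34],"turn": [-1.26,0,0]},
  {"fingers": 60,"slide": [0,61,34],"turn": [-1.4,0,0]},
  {"fingers": 60,"slide": [0,61,34],"turn": [-1.57,0,0]},
  {"fingers": 60,"slide": [0,61,34],"turn": [-1.57,0,0]},
  {"fingers": 60,"slide": [0,61,34],"turn": [-1.57,0,0]},
  {"fingers": 60,"slide": [0,61,34],"turn": [-1.57,0,0]},
])

```text
time_s: 11.8
tool_pos: [455.5, -60.2, 203.1]
ee_rot: [0.703, 0.075, 0.703, -0.075]
ft_force: [-0.6, 0.6, 0.1]
width: 60.0
```

```bash
python3 - <<'E'
from pic import *
r=snap("9");s=r["scene"]
from scipy.spatial.transform import Rotation as Ro
q=monitor.get_obs()["ee_rot"];print(Ro.from_quat(np.r_[q[1:],q[0]]).as_matrix().round(3))
crop(s,"pics/s14.png",270,390,190,310,5)
E
```

```text
tcp [455.5 -60.2 203.1] F [-0.6  0.6  0.1] w 60.0 t 11.8 q [-12. -17.  94.  -0. 103. -90.]
[[-0.     0.211  0.977]
 [-0.     0.977 -0.211]
 [-1.    -0.    -0.   ]]
```

View pics/s14.png

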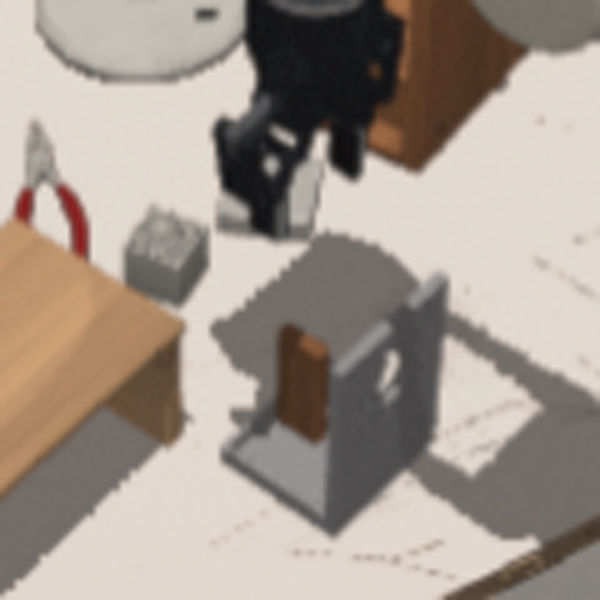

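>>> servo_tool([
  {"fingers": 60,"slide": [40,0,0],"turn": [0,0,0]},
  {"fingers": 60,"slide": [80,0,0],"turn": [0,0,0]},
  {"fingers": 60,"slide": [110,0,0],"turn": [0,0,0]},
  {"fingers": 60,"slide": [130,0,0],"turn": [0,0,0]},
  {"fingers": 60,"slide": [142,0,0],"turn": [0,0,0]},
  {"fingers": 60,"slide": [146,0,0],"turn": [0,0,0]},
  {"fingers": 60,"slide": [146,0,0],"turn": [0,0,0]},
  {"fingers": 60,"slide": [146,0,0],"turn": [0,0,0]},
], newtons=90)

```text
time_s: 12.7
tool_pos: [456.3, -61.2, 58.9]
ee_rot: [0.704, 0.075, 0.702, -0.075]
ft_force: [-0.3, -0.0, 0.2]
width: 60.0
```

```bash
python3 - <<'E'
from pic import *
r=snap("10");s=r["scene"]
crop(s,"pics/s15.png",270,390,190,310,5)
E
```

```text
tcp [456.3 -61.2  58.9] F [-0.3 -0.   0.2] w 60.0 t 12.7 q [-12. -15. 107.  -0.  88. -90.]
```

View pics/s15.png

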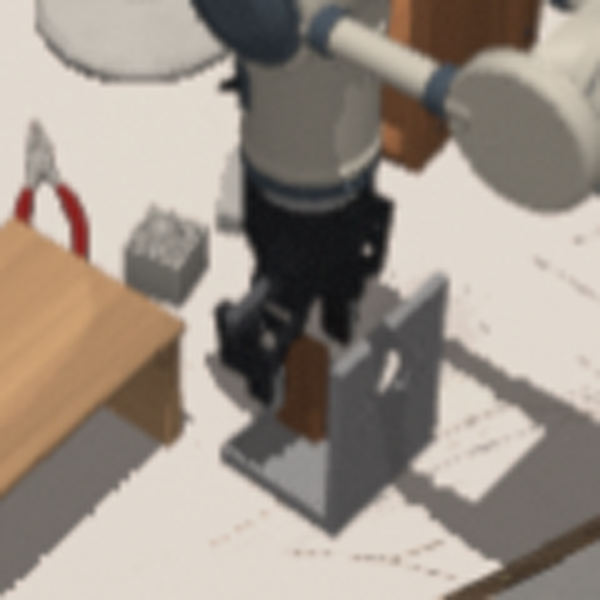

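Straddling the grip well; close.

>>> servo_tool([
  {"fingers": 4,"slide": [2,0,0],"turn": [0,0,0]},
  {"fingers": 4,"slide": [2,0,0],"turn": [0,0,0]},
  {"fingers": 4,"slide": [2,0,0],"turn": [0,0,0]},
  {"fingers": 4,"slide": [2,0,0],"turn": [0,0,0]},
  {"fingers": 4,"slide": [2,0,0],"turn": [0,0,0]},
  {"fingers": 4,"slide": [2,0,0],"turn": [0,0,0]},
  {"fingers": 4,"slide": [2,0,0],"turn": [0,0,0]},
  {"fingers": 4,"slide": [2,0,0],"turn": [0,0,0]},
  {"fingers": 4,"slide": [2,0,0],"turn": [0,0,0]},
], newtons=100)

```text
time_s: 13.7
tool_pos: [455.6, -61.2, 55.7]
ee_rot: [0.703, 0.075, 0.703, -0.075]
ft_force: [-0.4, -3.3, 4.2]
width: 10.6
```

```bash
python3 - <<'E'
from pic import *
r=snap("11");s=r["scene"]
crop(s,"pics/s16.png",270,390,190,310,5)
Y=cloud(s);f=Y.reshape(-1,3)
roi=np.isfinite(f[:,0])&(f[:,0]>350)&(f[:,0]<420)&(f[:,1]<30)&(f[:,1]>-130)
P=f[roi&(f[:,2]>8)&(f[:,2]<145)]
c,n,k=plane(P,2.5);n*=-np.sign(n[0]);Q=P[k];l=np.array([-n[1],n[0],0]);l/=np.linalg.norm(l)
print(len(P),k.sum(),c.round(1),n.round(3),"yaw",np.degrees(np.arctan2(n[1],n[0])).round(2),"lat",np.percentile((Q-c)@l,[.5,2,98,99.5]).round(1),"l",l.round(2))
E
```

```text
tcp [455.6 -61.2  55.7] F [-0.4 -3.3  4.2] w 10.6 t 13.7 q [-12. -15. 107.  -0.  87. -90.]
642 548 [393.2 -44.4  75.7] [-0.977  0.215 -0.007] yaw 167.57 lat [-49.2 -47.6  51.4  52.6] l [-0.22 -0.98  0.  ]
```

View pics/s16.png

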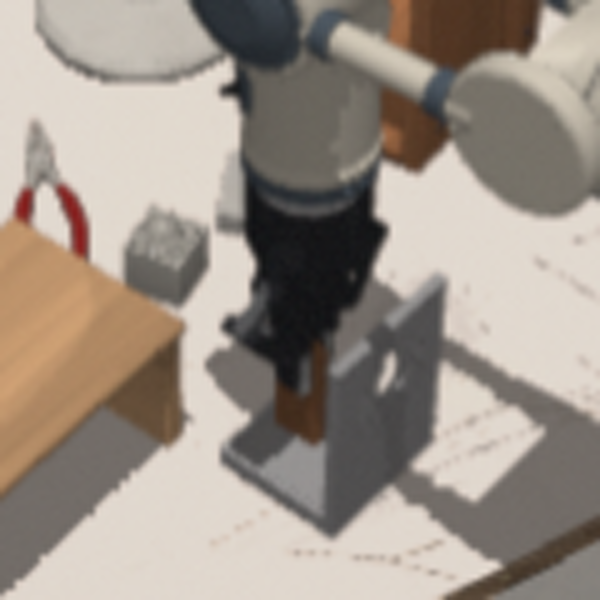

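>>> servo_tool([
  {"fingers": 4,"slide": [-10,0,0],"turn": [0,0,0]},
  {"fingers": 4,"slide": [-30,0,0],"turn": [0,0,0]},
  {"fingers": 4,"slide": [-55,0,0],"turn": [0,0,0]},
  {"fingers": 4,"slide": [-80,-8,0],"turn": [0.06,0,0]},
  {"fingers": 4,"slide": [-95,-18,-1],"turn": [0.18,0,0]},
  {"fingers": 4,"slide": [-95,-30,-3],"turn": [0.3,0,0]},
  {"fingers": 4,"slide": [-95,-43,-5],"turn": [0.42,0,0]},
  {"fingers": 4,"slide": [-95,-56,-7],"turn": [0.54,0,0]},
  {"fingers": 4,"slide": [-95,-69,-9],"turn": [0.66,0,0]},
  {"fingers": 4,"slide": [-95,-82,-11],"turn": [0.78,0,0]},
  {"fingers": 4,"slide": [-95,-95,-12],"turn": [0.9,0,0]},
  {"fingers": 4,"slide": [-95,-108,-13],"turn": [1.02,0,0]},
  {"fingers": 4,"slide": [-95,-120,-14],"turn": [1.14,0,0]},
  {"fingers": 4,"slide": [-95,-130,-15],"turn": [1.26,0,0]},
  {"fingers": 4,"slide": [-95,-138,-15],"turn": [1.38,0,0]},
  {"fingers": 4,"slide": [-95,-145,-15],"turn": [1.5,0,0]},
  {"fingers": 4,"slide": [-95,-145,-15],"turn": [1.5,0,0]},
  {"fingers": 4,"slide": [-95,-145,-15],"turn": [1.5,0,0]},
])

```text
time_s: 15.6
tool_pos: [410.1, -198.9, 149.8]
ee_rot: [0.464, 0.533, 0.465, -0.533]
ft_force: [-0.4, 0.1, -4.2]
width: 10.4
```

```bash
python3 - <<'E'
from pic import *
r=snap("12");s=r["scene"]
from scipy.spatial.transform import Rotation as Ro
q=monitor.get_obs()["ee_rot"];print(Ro.from_quat(np.r_[q[1:],q[0]]).as_matrix().round(3))
crop(s,"pics/s17.png",290,430,130,290,4)
crop(r["top"],"pics/t17.png",270,470,150,300,4)
E
```

```text
tcp [ 410.1 -198.9  149.8] F [-0.4  0.1 -4.2] w 10.4 t 15.6 q [-30. -17. 100.   0.  98. -22.]
[[-0.001  0.99  -0.138]
 [ 0.001 -0.138 -0.99 ]
 [-1.    -0.001 -0.001]]
```

View pics/s17.png

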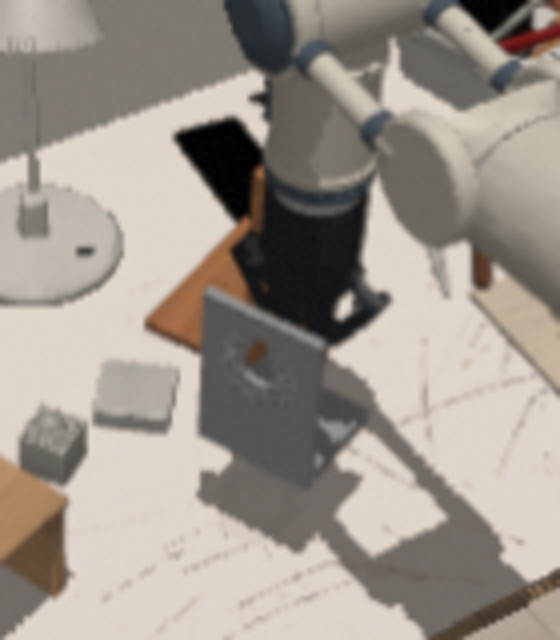

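View pics/t17.png

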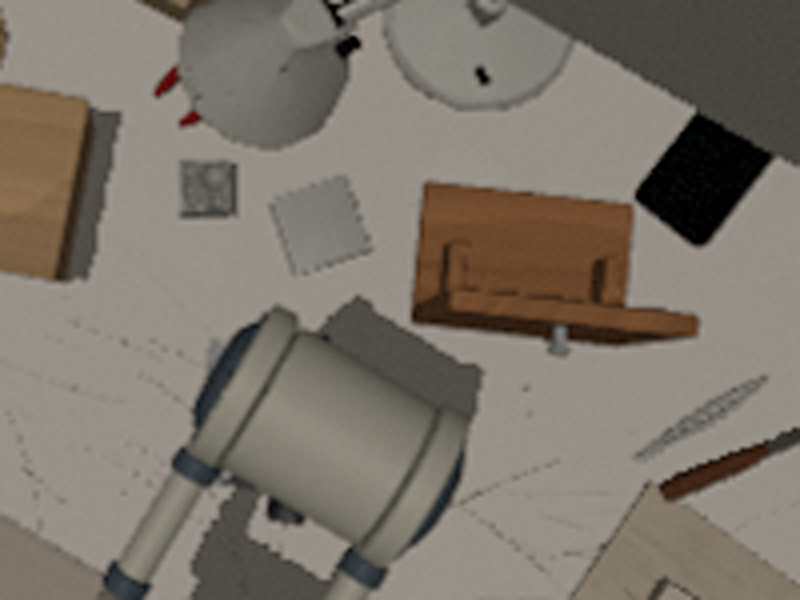

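```bash
python3 - <<'E'
from h import *
s=np.load("scene12.npz")
Y=cloud(s);sub=Y[200:255,338:374].reshape(-1,3)
f=sub[np.isfinite(sub[:,0])];f=f[f[:,2]>50]
c,n,k=plane(f,2.5);n*=np.sign(n[1]);Q=f[k];l=np.cross([0,0,1],n);l/=np.linalg.norm(l)
tcp=np.array([410.1,-198.9,149.8]);zt=np.array([-.138,-.99,0])
print(len(f),k.sum(),c.round(1),n.round(4),"yaw",np.degrees(np.arctan2(n[1],n[0])).round(2),"tool cx yaw",np.degrees(np.arctan2(.99,.138)).round(2))
print("dist plate-TCP",((c-tcp)@n).round(1),"lat of plate rel tcp",(np.percentile((Q-tcp)@l,[.5,2,98,99.5])).round(1),"z rel",np.percentile(Q[:,2]-tcp[2],[1,99]).round(1),l.round(2))
# corners from crop s17 (scale 4, origin 290,130)
for nm,p in dict(TL=(207,292),TR=(327,345),BL=(199,436),BR=(312,487),key=(257,365)).items():
    X=onplane(s,(290+p[0]/4,130+p[1]/4),c,n)-tcp; print(nm,"lat",(X@l).round(1),"z",X[2].round(1))
crop(s,"pics/s18.png",335,377,198,254,10)
E
```

```text
1513 805 [ 417.4 -133.4  169.1] [ 1.374e-01  9.905e-01 -6.000e-04] yaw 82.1 tool cx yaw 82.06
dist plate-TCP 65.8 lat of plate rel tcp [-49.5 -47.4  50.2  51.3] z rel [-56.   94.1] [-0.99  0.14  0.  ]
TL lat -45.5 z 93.7
TR lat 56.2 z 99.0
BL lat -46.5 z -57.9
BR lat 56.2 z -48.7
key lat 0.7 z 46.8
```

View pics/s18.png

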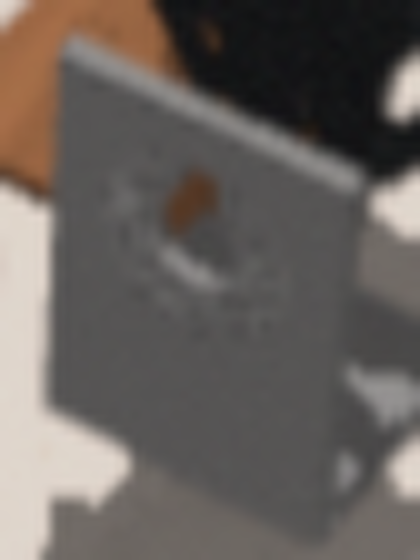

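>>> servo_tool([
  {"fingers": 4,"slide": [0,-5,6],"turn": [0.06,0,0]},
  {"fingers": 4,"slide": [0,-12,18],"turn": [0.18,0,0]},
  {"fingers": 4,"slide": [0,-19,32],"turn": [0.3,0,0]},
  {"fingers": 4,"slide": [0,-19,47],"turn": [0.42,0,0]},
  {"fingers": 4,"slide": [0,-19,62],"turn": [0.54,0,0]},
  {"fingers": 4,"slide": [0,-19,77],"turn": [0.66,0,0]},
  {"fingers": 4,"slide": [0,-19,92],"turn": [0.78,0,0]},
  {"fingers": 4,"slide": [0,-19,107],"turn": [0.9,0,0]},
  {"fingers": 4,"slide": [0,-19,122],"turn": [1.02,0,0]},
  {"fingers": 4,"slide": [0,-19,137],"turn": [1.14,0,0]},
  {"fingers": 4,"slide": [0,-19,152],"turn": [1.26,0,0]},
  {"fingers": 4,"slide": [0,-19,164],"turn": [1.38,0,0]},
  {"fingers": 4,"slide": [0,-19,174],"turn": [1.48,0,0]},
  {"fingers": 4,"slide": [0,-19,178.5],"turn": [1.538,0,0]},
  {"fingers": 4,"slide": [0,-19,178.5],"turn": [1.538,0,0]},
  {"fingers": 4,"slide": [0,-19,178.5],"turn": [1.538,0,0]},
])

```text
time_s: 17.3
tool_pos: [366.6, -373.1, 150.2]
ee_rot: [0.038, -0.706, 0.037, 0.706]
ft_force: [-0.4, 0.8, -3.6]
width: 10.6
```

```bash
python3 - <<'E'
from pic import *
r=snap("13");s=r["scene"]
from scipy.spatial.transform import Rotation as Ro
q=monitor.get_obs()["ee_rot"];print(Ro.from_quat(np.r_[q[1:],q[0]]).as_matrix().round(3))
crop(s,"pics/s19.png",340,440,120,260,4.2)
crop(r["top"],"pics/t19.png",350,470,190,290,6)
E
```

```text
tcp [ 366.6 -373.1  150.2] F [-0.4  0.8 -3.6] w 10.6 t 17.3 q [-49.  -7.  91.   0.  96.  47.]
[[-0.    -0.106 -0.994]
 [ 0.    -0.994  0.106]
 [-1.    -0.     0.   ]]
```

View pics/s19.png

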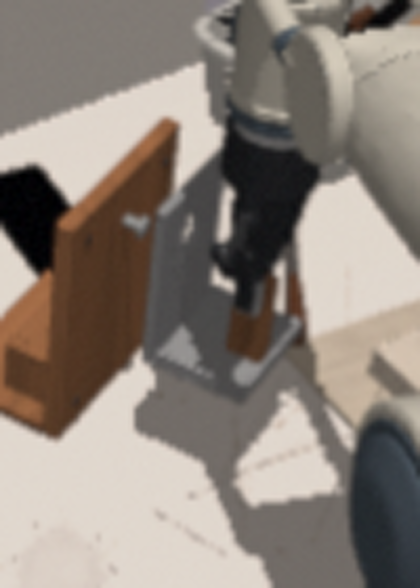

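View pics/t19.png

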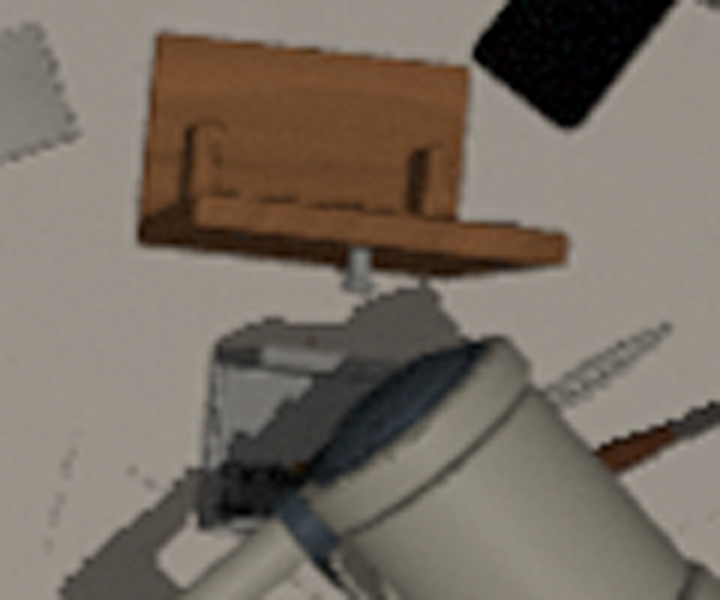

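```bash
python3 - <<'E'
from h import *
tcp=np.array([366.6,-373.1,150.2]);yt=np.array([-.106,-.994,0]);cx=np.array([.994,-.106,0])
for nm in("top","scene"):
    d=np.load(nm+"13.npz");f=cloud(d).reshape(-1,3);f=f[np.isfinite(f[:,0])]
    m=(f[:,0]>405)&(f[:,0]<455)&(f[:,1]>-440)&(f[:,1]<-290)
    P=f[m&(f[:,2]>236)&(f[:,2]<256)]
    print(nm,len(P),"cx",np.percentile((P-tcp)@cx,[1,50,99]).round(1),"lat +y caddy=",np.percentile(-(P-tcp)@yt,[1,5,50,95,99]).round(1),P[:,2].mean())
    # inner plate face
    if nm=="scene":
        P=f[m&(f[:,2]>110)&(f[:,2]<235)];c,n,k=plane(P,2.5);n*=np.sign(n[0]);print(len(P),k.sum(),c,n.round(3),"inner dist",(c-tcp)@n,"yaw",np.degrees(np.arctan2(n[1],n[0])))
    # board
    b=f[(f[:,0]>465)&(f[:,0]<510)&(f[:,1]>-480)&(f[:,1]<-290)]
    P=b[(b[:,2]>217)&(b[:,2]<233)];r=cv2.minAreaRect(np.ascontiguousarray(P[:,:2]).astype(np.float32))
    C=np.array([*r[0],tcp[2]]);print("board top ctr rel tcp: cx",((C-tcp)@cx).round(1),"lat",(-(C-tcp)@yt).round(1),r[1],r[2])
E
```

```text
top 69 cx [54.9 59.  62.7] lat +y caddy= [-8.3 -5.6 20.2 46.7 48.5] 245.43930039091003
board top ctr rel tcp: cx 122.2 lat -1.2 (168.49346923828125, 16.406631469726562) 84.1492919921875
scene 70 cx [54.8 59.2 65.4] lat +y caddy= [-42.8 -37.3   4.6  52.   55.7] 241.60253536936813
436 344 [ 423.54173557 -373.04243815  172.39218555] [ 0.994 -0.106 -0.004] inner dist 56.52093422898334 yaw -6.0874978452380635
board top ctr rel tcp: cx 121.9 lat 1.8 (172.22010803222656, 18.3006649017334) 83.90082550048828
```

>>> servo_tool([
  {"fingers": 4,"slide": [6,0,0],"turn": [0,0,0]},
  {"fingers": 4,"slide": [14,0,-4],"turn": [0,0,0]},
  {"fingers": 4,"slide": [14,0,-12],"turn": [0,0,0]},
  {"fingers": 4,"slide": [14,0,-20],"turn": [0,0,0]},
  {"fingers": 4,"slide": [14,0,-25],"turn": [0,0,0]},
  {"fingers": 4,"slide": [14,0,-25],"turn": [0,0,0]},
  {"fingers": 4,"slide": [14,0,-25],"turn": [0,0,0]},
])

```text
time_s: 18.1
tool_pos: [391.5, -376.4, 136.5]
ee_rot: [0.038, -0.706, 0.038, 0.706]
ft_force: [0.1, 1.0, -3.8]
width: 10.6
```

```bash
python3 - <<'E'
from pic import *
r=snap("14");s=r["scene"]
crop(s,"pics/s20.png",355,405,140,215,8)
crop(r["top"],"pics/t20.png",370,450,205,275,9)
E
```

```text
tcp [ 391.5 -376.4  136.5] F [ 0.1  1.  -3.8] w 10.6 t 18.1 q [-47.  -3.  89.  -0.  95.  49.]
```

View pics/s20.png

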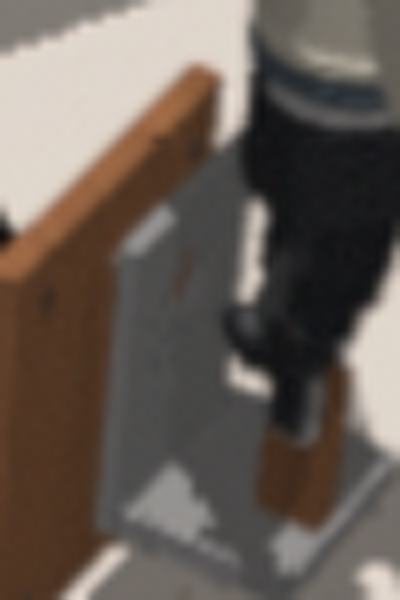

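View pics/t20.png

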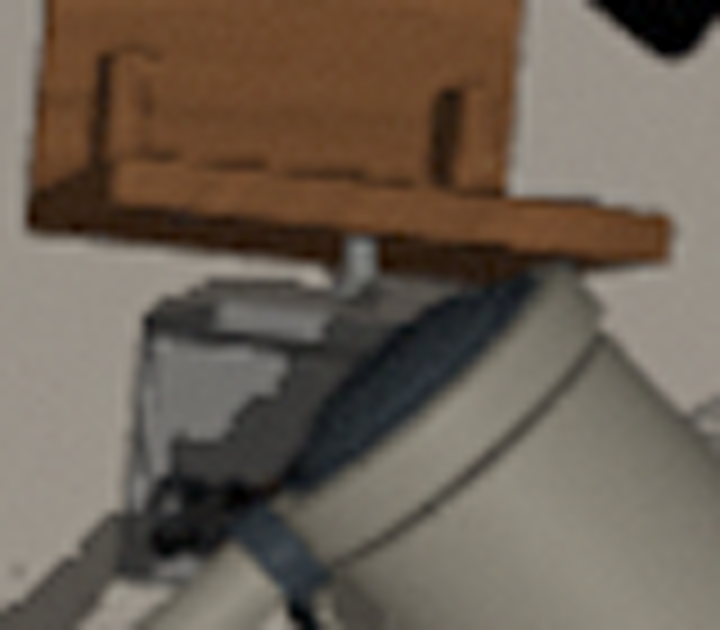

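>>> servo_tool([
  {"fingers": 4,"slide": [0,0,-3],"turn": [0,0,0]},
  {"fingers": 4,"slide": [0,0,-6],"turn": [0,0,0]},
  {"fingers": 4,"slide": [0,0,-9],"turn": [0,0,0]},
  {"fingers": 4,"slide": [0,0,-12],"turn": [0,0,0]},
  {"fingers": 4,"slide": [0,0,-12],"turn": [0,0,0]},
])

```text
time_s: 18.7
tool_pos: [403.6, -377.6, 136.3]
ee_rot: [-0.038, 0.706, -0.038, -0.706]
ft_force: [-0.3, 0.5, -3.8]
width: 10.6
```

>>> servo_tool([
  {"fingers": 4,"slide": [0,0,-3],"turn": [0,0,0]},
  {"fingers": 4,"slide": [0,0,-6],"turn": [0,0,0]},
  {"fingers": 4,"slide": [0,0,-8],"turn": [0,0,0]},
  {"fingers": 4,"slide": [0,0,-9],"turn": [0,0,0]},
  {"fingers": 4,"slide": [0,0,-9],"turn": [0,0,0]},
])

```text
time_s: 19.2
tool_pos: [412.3, -378.6, 136.3]
ee_rot: [0.038, -0.706, 0.038, 0.706]
ft_force: [-0.4, -0.1, -4.1]
width: 10.8
```

```bash
python3 - <<'E'
from pic import *
r=snap("15");s=r["scene"]
crop(s,"pics/s21.png",355,405,140,215,8)
crop(r["top"],"pics/t21.png",370,450,205,275,9)
E
```

```text
tcp [ 412.3 -378.6  136.3] F [-0.4 -0.1 -4.1] w 10.8 t 19.2 q [-46.  -1.  86.   0.  95.  50.]
```

View pics/s21.png

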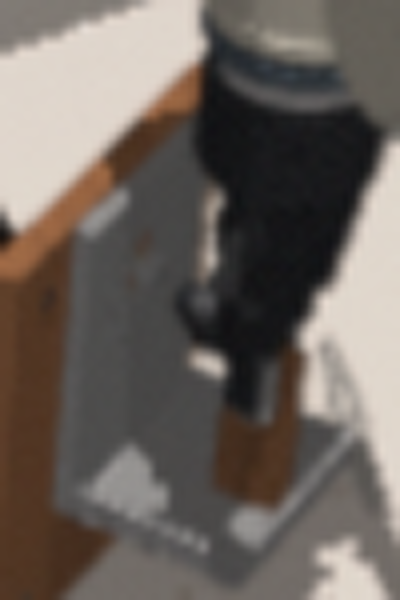

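View pics/t21.png

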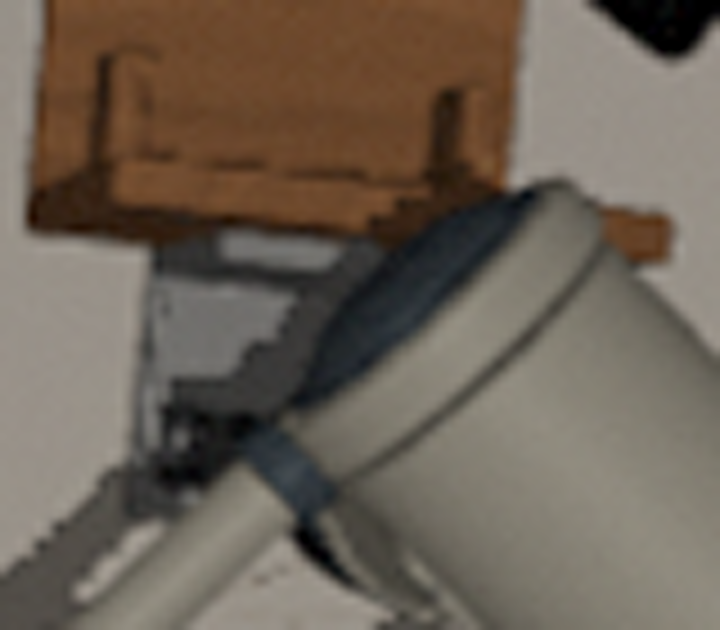

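>>> servo_tool([
  {"fingers": 4,"slide": [0,0,-1],"turn": [0,0,0]},
  {"fingers": 4,"slide": [0,0,-2],"turn": [0,0,0]},
  {"fingers": 4,"slide": [0,0,-2],"turn": [0,0,0]},
])

```text
time_s: 19.6
tool_pos: [414.2, -378.8, 136.4]
ee_rot: [-0.038, 0.706, -0.038, -0.706]
ft_force: [-0.2, 0.7, -4.4]
width: 11.1
```

>>> servo_tool([
  {"fingers": 4,"slide": [0,0,-1],"turn": [0,0,0]},
  {"fingers": 4,"slide": [0,0,-2],"turn": [0,0,0]},
  {"fingers": 4,"slide": [0,0,-2],"turn": [0,0,0]},
])

```text
time_s: 19.9
tool_pos: [416.2, -379.0, 136.4]
ee_rot: [-0.038, 0.706, -0.038, -0.706]
ft_force: [0.7, 0.1, -4.6]
width: 10.4
```

>>> servo_tool([
  {"fingers": 4,"slide": [0,0,-1],"turn": [0,0,0]},
  {"fingers": 4,"slide": [0,0,-2],"turn": [0,0,0]},
  {"fingers": 4,"slide": [0,0,-2],"turn": [0,0,0]},
])

```text
time_s: 20.2
tool_pos: [417.6, -379.3, 136.3]
ee_rot: [0.038, -0.706, 0.038, 0.707]
ft_force: [-3.7, -0.2, -4.3]
width: 10.7
```

>>> servo_tool([
  {"fingers": 4,"slide": [0,0,2.5],"turn": [0,0,0]},
  {"fingers": 4,"slide": [2,0,2.5],"turn": [0,0,0]},
  {"fingers": 4,"slide": [5,0,2.5],"turn": [0,0,0]},
  {"fingers": 4,"slide": [8,0,2.5],"turn": [0,0,0]},
  {"fingers": 4,"slide": [11,0,2.5],"turn": [0,0,0]},
  {"fingers": 4,"slide": [14,0,2.5],"turn": [0,0,0]},
  {"fingers": 4,"slide": [14,0,2.5],"turn": [0,0,0]},
])

```text
time_s: 20.9
tool_pos: [415.4, -378.7, 121.6]
ee_rot: [0.038, -0.706, 0.038, 0.706]
ft_force: [0.4, 0.1, -3.7]
width: 10.5
```

>>> servo_tool([
  {"fingers": 4,"slide": [3,0,0],"turn": [0,0,0]},
  {"fingers": 4,"slide": [6,0,0],"turn": [0,0,0]},
  {"fingers": 4,"slide": [8,0,0],"turn": [0,0,0]},
  {"fingers": 4,"slide": [9,0,0],"turn": [0,0,0]},
  {"fingers": 4,"slide": [9,0,0],"turn": [0,0,0]},
])

```text
time_s: 21.4
tool_pos: [415.5, -378.9, 113.1]
ee_rot: [0.038, -0.706, 0.038, 0.706]
ft_force: [-0.1, 0.6, -3.8]
width: 10.8
```

>>> servo_tool([
  {"fingers": 4,"slide": [1,0,0],"turn": [0,0,0]},
  {"fingers": 4,"slide": [2,0,0],"turn": [0,0,0]},
  {"fingers": 4,"slide": [3,0,0],"turn": [0,0,0]},
  {"fingers": 4,"slide": [4,0,0],"turn": [0,0,0]},
  {"fingers": 4,"slide": [4,0,0],"turn": [0,0,0]},
])

```text
time_s: 21.9
tool_pos: [415.8, -379.1, 110.0]
ee_rot: [-0.038, 0.706, -0.038, -0.706]
ft_force: [-0.4, 0.4, -0.5]
width: 11.0
```

>>> servo_tool([
  {"fingers": 4,"slide": [1,0,0],"turn": [0,0,0]},
  {"fingers": 4,"slide": [1,0,0],"turn": [0,0,0]},
  {"fingers": 4,"slide": [1,0,0],"turn": [0,0,0]},
])

```text
time_s: 22.2
tool_pos: [416.1, -379.3, 109.5]
ee_rot: [-0.038, 0.707, -0.039, -0.705]
ft_force: [-0.4, 1.1, 3.5]
width: 10.8
```

```bash
python3 - <<'E'
from pic import *
r=snap("16");s=r["scene"]
crop(s,"pics/s22.png",350,410,130,220,6.5)
E
```

```text
tcp [ 416.1 -379.3  109.5] F [-0.4  1.1  3.5] w 10.8 t 22.2 q [-46.   0.  88.   0.  92.  50.]
```

View pics/s22.png

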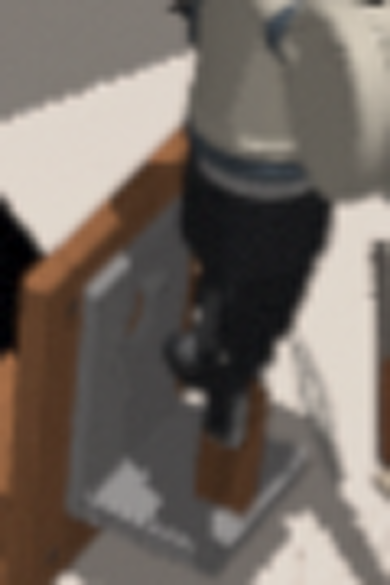

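>>> servo_tool([
  {"fingers": 12,"slide": [-0.5,0,0],"turn": [0,0,0]},
  {"fingers": 15,"slide": [-0.5,0,0],"turn": [0,0,0]},
  {"fingers": 20,"slide": [-0.5,0,0],"turn": [0,0,0]},
  {"fingers": 30,"slide": [-0.5,0,0],"turn": [0,0,0]},
  {"fingers": 40,"slide": [-0.5,0,0],"turn": [0,0,0]},
  {"fingers": 40,"slide": [-0.5,0,0],"turn": [0,0,0]},
  {"fingers": 40,"slide": [-0.5,0,0],"turn": [0,0,0]},
], newtons=20)

```text
time_s: 23.0
tool_pos: [415.6, -378.9, 108.8]
ee_rot: [0.038, -0.706, 0.038, 0.706]
ft_force: [-0.1, 0.2, 0.3]
width: 40.1
```

```bash
python3 - <<'E'
from pic import *
r=snap("17");s=r["scene"]
crop(s,"pics/s23.png",350,410,130,220,6.5)
E
```

```text
tcp [ 415.6 -378.9  108.8] F [-0.1  0.2  0.3] w 40.1 t 23.0 q [-46.   0.  88.  -0.  92.  50.]
```

View pics/s23.png

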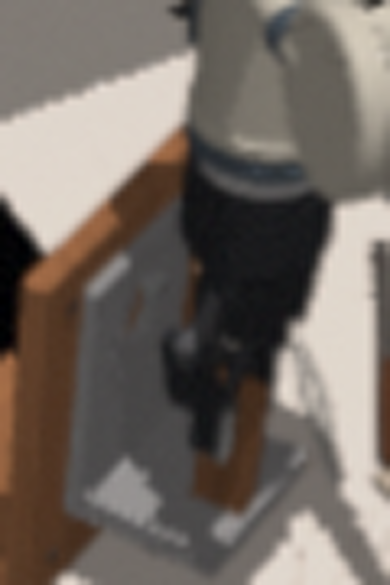

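>>> servo_tool([
  {"fingers": 40,"slide": [-8,0,0],"turn": [0,0,0]},
  {"fingers": 40,"slide": [-25,0,0],"turn": [0,0,0]},
  {"fingers": 40,"slide": [-50,0,0],"turn": [0,0,0]},
  {"fingers": 40,"slide": [-80,0,5],"turn": [0,0,0]},
  {"fingers": 40,"slide": [-110,0,20],"turn": [0,0,0]},
  {"fingers": 40,"slide": [-130,20,50],"turn": [0,0,0]},
  {"fingers": 40,"slide": [-130,60,70],"turn": [0,0,0]},
  {"fingers": 40,"slide": [-130,100,80],"turn": [0,0,0]},
  {"fingers": 40,"slide": [-130,140,80],"turn": [0,0,0]},
  {"fingers": 40,"slide": [-130,180,80],"turn": [0,0,0]},
  {"fingers": 40,"slide": [-130,180,80],"turn": [0,0,0]},
  {"fingers": 40,"slide": [-130,180,80],"turn": [0,0,0]},
])

```text
time_s: 24.3
tool_pos: [316.2, -549.8, 238.2]
ee_rot: [0.039, -0.706, 0.038, 0.706]
ft_force: [0.3, 0.5, -0.2]
width: 39.9
```

```bash
python3 - <<'E'
from pic import *
r=snap("18");s=r["scene"]
crop(s,"pics/s24.png",340,430,120,220,6)
crop(s,"pics/s25.png",120,420,80,330,2.4)
crop(r["top"],"pics/t24.png",350,470,190,280,6)
E
```

```text
tcp [ 316.2 -549.8  238.2] F [ 0.3  0.5 -0.2] w 39.9 t 24.3 q [-63.  11.  64.   0. 106.  33.]
```

View pics/s24.png

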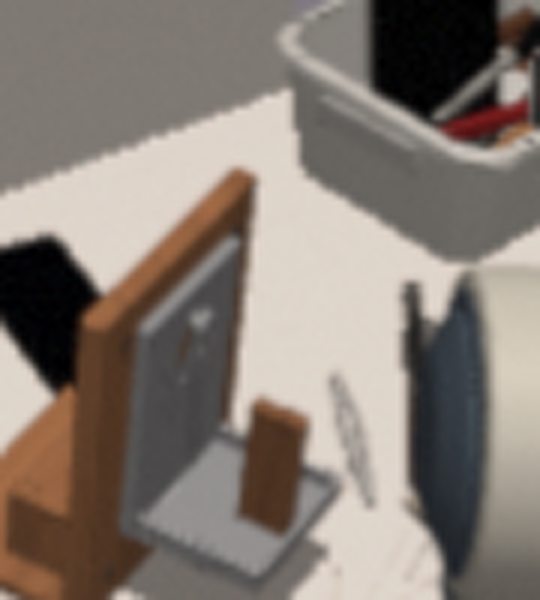

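View pics/t24.png

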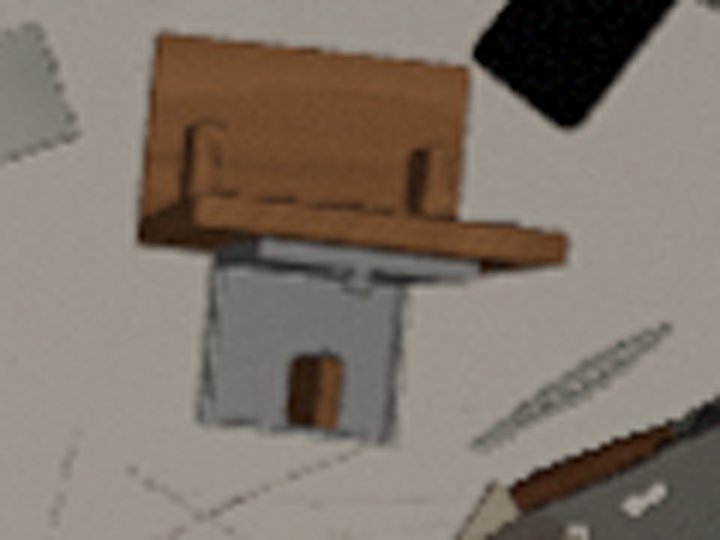

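View pics/s25.png

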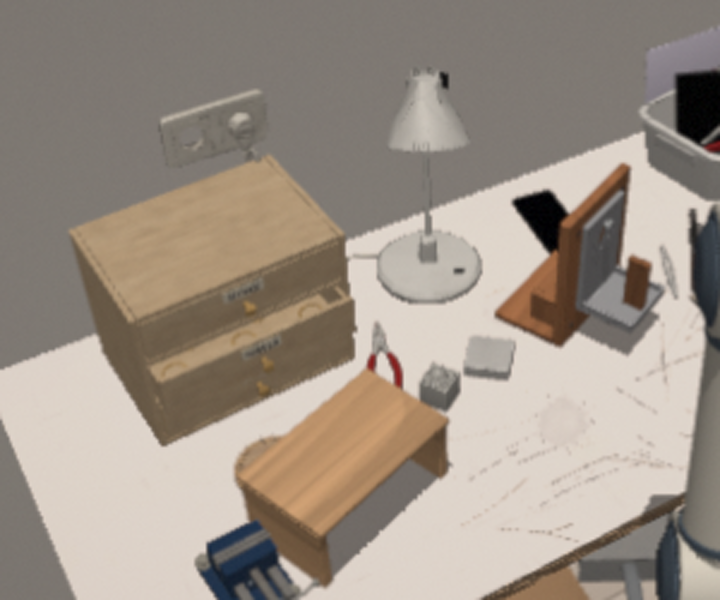

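```bash
python3 - <<'E'
from h import *
for nm in("top","scene"):
    d=np.load(nm+"18.npz");f=cloud(d).reshape(-1,3);f=f[np.isfinite(f[:,0])]
    m=(f[:,0]>440)&(f[:,0]<480)&(f[:,1]>-440)&(f[:,1]<-325)&(f[:,2]>70)
    P=f[m];c,n,k=plane(P,2.5);print(nm,k.sum(),n.round(3),"ztop",np.percentile(P[:,2],[90,95,98]).round(1))
    m=(f[:,0]>385)&(f[:,0]<435)&(f[:,1]>-410)&(f[:,1]<-350)&(f[:,2]>125);print("grip top z",np.median(f[m][:,2]) if m.any() else None)
from plant import ticket
print(ticket.finish_job())
E
```

```text
top 1938 [ 0.873 -0.487 -0.006] ztop [ 994.6 1004.2 1012.3]
grip top z 143.08362442398754
scene 356 [ 0.994 -0.107  0.015] ztop [203.  207.2 220.4]
grip top z 137.78948726370146
the job is handed in; nothing more can be done
None
```

The caddy is hanging on the board's screw with the gripper clear of it, and I handed the job in at about 24 s.

- **Drawing out:** I pulled it from under the riser by the top edge of its back plate. While I slid it sideways over open bench, it rolled about 40° in the pinch. I lifted it, turned it upright, set it down clear of the riser and let go. The next picture showed it standing flat.
- **Hanging:** I took it by the wooden grip, turned it to face the board and passed the keyhole over the screw head with no measurable contact force. I advanced until it touched the board, backed off 2.5 mm, and slid it down about 26 mm. It then took its weight on the screw at a tool height of 110.0 mm, against 110.2 mm expected, and a light press down confirmed it. Then I let go and moved away.

**Last checks:**
- The final pictures show the screw head at the top of the slot, with the caddy level and parallel to the board within about 1°.
- The doming block, steel block and pliers look unmoved, by eye only.
- The scene camera put the plate's top edge at about 203–207 mm, against 204.5 mm expected.
- The grip top read 143 mm from the top camera and 138 mm from the scene camera, against 144.5 mm expected. The scene camera reads a few mm low throughout.
- The top camera's own plane fit of the plate failed because other points got into it, so I did not use it.

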